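# Set out the topping jars, labels to the front

### The arm

A 6-joint arm with a two-finger parallel gripper is mounted at the origin on the work surface. World frame = base frame: x ahead of the robot, y to its left, z up, the work surface at z = 0. Lengths are in m, angles in rad, forces in N, time in s.
With the tool pointing down it reaches from about 0.325 to 0.85 m from the base axis. Payload 4.4 kg.
Tool frame: the origin (TCP) lies midway between the tips of the shut fingers; the grasp point (between the pads) lies 19 mm behind it; z points along the fingers, y is the direction in which the jaws open and shut (so a half turn about z gives the same grasp; the last joint's range is limited). The gripper opens to 94 mm and grips with 3 to 60 N. Pads are 16 mm wide; open, the fingers measure 119 mm over their backs; the gripper's body (75 mm by 177 mm) begins 78 mm behind the grasp point.
Start: joints at [1.008, 0.207, 1.542, -0, 1.393, -0.15], TCP at [0.231, 0.527, 0.205] pointing down, gripper open.
Joint ranges: [-2.73, 2.73], [-0.86, 2.22], [0.23, 2.46], [-1.11, 4.25], [0.08, 2.63], [-2.82, 2.82]. Speed limits (rad/s): [2.79, 2.79, 3.14, 3.14, 3.14, 3.14].

### API

Orientations are given as a rotation vector (axis times angle).
In Python, from cell import * gives the robot as it stands.
- The arm moves only by the shell command python3 -m inch 'ROWS'. ROWS is a JSON object of lists of equal length, an entry for each row: "grip": the finger opening in cm, from 0 to 9.4; "dp": the shift along the tool's x, y, z in cm, a list of three; "yaw": the turn about the tool's z in degrees. In form: {"grip": [grip, ...], "dp": [[x, y, z], ...], "yaw": [yaw, ...]}. A call has 1 to 5 rows; each row is the pose to reach, as a shift and turn from the pose commanded when the call began, along the tool's axes at that moment; what a row does not reach only later rows make up. A row lasts 1/12 s, in which the tool goes at most 41.7 mm and 7.16 degrees, less where a joint would pass 70% of its speed; a pose out of reach is approached as far as the arm can. A call with a gripper value outside its range is refused whole. The fingers move at their own pace and stop on an object; the grip force is fixed at half the most. Time passes only in rows, so rows that repeat a pose let the fingers close. It gives the time, the measured TCP pose, the force and the opening at its end, in the units of the state.
- read_state(): the state, without advancing time (a new reading comes with each control period).
- snapshot(name): name is "scene" or "top" or "wrist"; returns the picture (384x512x3 uint8, blue, green, red); there is no depth.
- get_calibration(name): a dict with "vfov" (degrees; the focal length in pixels is half the picture's height over the tangent of half this angle, whatever the lens; pixels are square), "cx", "cy" (the principal point, pixels), "rvec" (rotation vector, rad) and "tvec" (3), from world to camera coordinates, as OpenCV has them; the wrist camera has in their place "hand_eye" (4x4, takes a point from camera to tool coordinates, whose origin is the TCP and whose axes are the flange's). Camera axes: x right, y down, z forward; pixel columns grow to the right and rows downward; lengths in m; the calibration is good to about 2 mm. A picture is of the moment at which its call begins: read the wrist's pose just before it. get_calibration takes no time and is no camera call.
- finish_job(): hands the job in, once; it reports no verdict.
The state is a dict: "t": time; "qpos": joint angles; "qvel": joint speeds; "joint_efforts": joint torques, N m; "eef_pos": TCP position; "orientation": TCP orientation; "contact_force": force on the tool from outside, world axes, zero at the start; "moment": the same for the moment, N m; "grip_width": finger opening in m.
Only numpy, scipy, OpenCV 4.12 (cv2) and the standard library are available. Lean on these libraries where they do the work, as an engineer would, in place of code of your own. Each camera call takes 0.05 s, during which the arm holds its last target.

### The job

Set out the topping jars at the pastry finishing bench: with the blade of the palette knife, prise up the snug cover of the cream ingredient box through the notch in its front wall (do not touch the cover with the gripper while the blade raises it off the rim), swing the cover fully open, upright or beyond, and move every jar in the box to the steel tray, standing upright in one row with its green label facing squarely to the tray's red rim. Finish with the box's cover fully shut and the knife lying flat on its blue mat, and leave everything else on the bench where it is.

Things in the scene. Friction and masses are not known exactly. Their poses are not given: they have to be found in the camera images.
- box: Fixed cream square ingredient box, 216 x 216 mm outside, rim 92 mm above the table, walls 8 mm, floor 6 mm thick. Origin: centre of its underside, z up. The cover's hinge is along its +x rim, with two dark hinge barrels outside it; the front wall is at its -x side (outer face at x = -108 mm). On the floor lies a grey insert 18 mm high (top at z = 24 mm) with four square 64 mm pockets centred at x, y = +-45 mm; each pocket holds one jar or none.
- notch (a point): Middle of the notch in the box's front wall, on the outer face, 83 mm above the table: an opening 80 mm wide, from 74 mm up to the underside of the shut cover at 92 mm. Jar tops inside are at 76 mm. The blade goes in here, along the box's +x. Axes as the box's.
- cover_hinge (a point): On the flat square cream cover of the box, 216 x 216 mm, 8 mm thick, without a handle (a dark round 40 mm mark on top by the middle of its free edge, above the notch), 0.16 kg, flush with the box's outer faces: the point in the middle of the hinge line on its underside (box x = +108 mm, 92 mm above the table); the panel extends from there to its own x = -216 mm (the free edge) and from z = 0 (underside) to z = 8 mm. The axes turn with the cover; when shut they are the box's.
- cover (a joint): Opening angle of the cover about the hinge line (rad): 0 shut, grows as the free edge rises, pi/2 upright, stop at 1.68, leaning back a little. The hinge is stiff (0.3 N m of friction) so the cover stays at any angle; it takes about 2 to 3 N at the free edge to lift and little to push down.
- tray: Fixed shallow steel tray, 94 mm (its x) by 340 mm (its y); floor top 4 mm above the table, rims 6 mm thick and 12 mm high. Origin: centre of its underside. The long rim on its +x side is red; jar labels must face that way (tray +x). Room for four jars in a row along its y.
- mat: Fixed blue mat, 260 mm (its x) by 100 mm (its y), 3 mm thick, the knife's place. Origin: centre of its underside, z up.
- knife: Loose palette knife, 210 mm long, 0.09 kg, lying along its x: dark wooden handle 100 x 22 x 20 mm from x = -105 to -5 mm, then a stiff flat steel blade 30 mm wide and 2.5 mm thick to x = +105 mm, at mid-height of the handle (10 mm above its underside). Origin: on its underside, mid-length; z up.
- blade_tip (a point): Middle of the blade's end, 105 mm from the knife's origin along its x, 10 mm above the handle's underside. Axes as the knife's.
- knife_grip (a point): Point in the handle near the centre of mass, 22 mm behind the knife's origin, where it is well gripped across the handle (22 mm wide); mid-height of the handle. Axes as the knife's.
- jar0: Round white topping jar, 52 mm diameter, 70 mm tall, 0.14 to 0.28 kg, dark brown cap on top (from 52 mm up) bearing an green tab that points the same way as the green label on the side. Two to four jars are present. Origin: centre of the underside, z up; the label and tab are at its +x.
- jar1: Round white topping jar, 52 mm diameter, 70 mm tall, 0.14 to 0.28 kg, dark brown cap on top (from 52 mm up) bearing an green tab that points the same way as the green label on the side. Two to four jars are present. Origin: centre of the underside, z up; the label and tab are at its +x.
- jar2: Round white topping jar, 52 mm diameter, 70 mm tall, 0.14 to 0.28 kg, dark brown cap on top (from 52 mm up) bearing an green tab that points the same way as the green label on the side. Two to four jars are present. Origin: centre of the underside, z up; the label and tab are at its +x.
- jar3: Round white topping jar, 52 mm diameter, 70 mm tall, 0.14 to 0.28 kg, dark brown cap on top (from 52 mm up) bearing an green tab that points the same way as the green label on the side. Two to four jars are present. Origin: centre of the underside, z up; the label and tab are at its +x.
- label0 (a point): Middle of the label's face on jar0: 26 mm from the jar's axis along its +x, 27 mm above its underside.
- label1 (a point): Middle of the label's face on jar1: 26 mm from the jar's axis along its +x, 27 mm above its underside.
- label2 (a point): Middle of the label's face on jar2: 26 mm from the jar's axis along its +x, 27 mm above its underside.
- label3 (a point): Middle of the label's face on jar3: 26 mm from the jar's axis along its +x, 27 mm above its underside.
- mug: Bystander, not to be moved: blue mug, 76 mm wide, 85 mm tall. Origin: centre of the underside.
- bowl: Bystander, not to be moved: steel bowl, 120 mm wide, 50 mm tall. Origin: centre of the underside.
- syrup: Bystander, not to be moved: amber syrup bottle, 60 mm wide, 170 mm tall. Origin: centre of the underside.
- cutter: Bystander, not to be moved: steel pastry cutter ring, 64 mm wide, 35 mm tall. Origin: centre of the underside.
- timer: Bystander, not to be moved: white kitchen timer, 50 x 60 x 38 mm. Origin: centre of the underside.
- carton: Bystander, not to be moved: red carton, 80 x 140 x 50 mm. Origin: centre of the underside.
- cup_stack: Bystander, not to be moved: white stack of paper cups, 80 mm wide, 120 mm tall. Origin: centre of the underside.
Things that resemble listed ones, but are neither listed nor needed, are in the scene too. Of the things that look like the knife, take the one that is farthest to the robot's right at the start.

How it is judged:
On the way, in this order (a step that is already met when the one before it is completed fails the run):
1. the knife's blade has prised the cover up off the rim (more than 0.12 rad) and is lifting it, the gripper not touching the cover (value of joint cover above 0.12 rad and contact force between knife and cover above 0.2 N and contact force between the fingers and cover below 0.2 N), for 0.1 s.
2. the cover is swung open to upright or beyond (over 1.4 rad) (value of joint cover above 1.4 rad), for 0.2 s.
At the end, for the whole second after the job is handed in: Cover shut (under 0.06 rad); every jar upright on the tray (tilt under 0.1 rad, axis within 25 mm of its long centre line, 160 mm of its middle), label to the red rim within 0.27 rad; knife flat on the mat, mid-length within 90 mm along, 50 mm across of the mat's centre; all at rest (value of joint cover below 0.06 rad and x of jar0 in the frame of tray between -0.025 and 0.025 m and y of jar0 in the frame of tray between -0.16 and 0.16 m and z of jar0 in the frame of tray between 0 and 0.009 m and angle between each of jar0, jar1, jar2, jar3's own z axis and vertical below 0.1 rad and angle between the x axis of each of jar0, jar1, jar2, jar3 and the x axis of tray, either way round below 0.27 rad and x of each of label0, label1, label2, label3 in the frame of tray above 0.003 m and linear speed of each of jar0, jar1, jar2, jar3, knife below 0.02 m/s and x of jar1 in the frame of tray between -0.025 and 0.025 m and y of jar1 in the frame of tray between -0.16 and 0.16 m and z of jar1 in the frame of tray between 0 and 0.009 m and x of jar2 in the frame of tray between -0.025 and 0.025 m and y of jar2 in the frame of tray between -0.16 and 0.16 m and z of jar2 in the frame of tray between 0 and 0.009 m and x of jar3 in the frame of tray between -0.025 and 0.025 m and y of jar3 in the frame of tray between -0.16 and 0.16 m and z of jar3 in the frame of tray between 0 and 0.009 m and x of knife in the frame of mat between -0.09 and 0.09 m and y of knife in the frame of mat between -0.05 and 0.05 m and z of knife in the frame of mat between -0.002 and 0.01 m and angle between knife's own z axis and vertical below 0.15 rad); the robot touches nothing.
It fails at once if a bystander (mug, bowl, bottle, cutter ring, timer, carton or cups) is moved more than 30 mm (distance of any of mug, bowl, syrup, cutter, timer, carton, cup_stack from where it was at the start of the episode above 0.03 m).
Of jar0, jar1, jar2, jar3 only 2 to 4 are there at a start; the rules pass over those that are not, and their reading is None.
At some moment in a run one of knife, jar0, jar1, jar2, jar3 may be knocked a few centimetres aside while the robot is not near it.
It also fails if it takes over 210 s, if anything falls off the work surface, if the arm or the gripper's body presses on something with over 40 N, if the wrist force passes 120 N, or if a joint passes its speed limit or range.

## Working session

There is one attempt and no reset: what is moved stays moved. The work goes in short steps, Python scripts to look and compute and a shell command to move; the robot and the scene stay as the last step left them, time stands still between calls to the robot, and variables do not carry over. Pictures are saved under pics/ and viewed, and the job is handed in when it is done.

```bash
ls; mkdir -p pics
python3 - <<'E'
from cell import *
import cv2
s=read_state();print(s)
for n in("scene","top","wrist"):
    c=get_calibration(n);print(n,c)
    cv2.imwrite(f"pics/{n}0.png",snapshot(n))
E
```

```text
pics
{'t': 0.0, 'qpos': array([ 1.00750099e+00,  2.07411450e-01,  1.54293611e+00, -3.46502900e-05,
        1.39349181e+00, -1.50520192e-01]), 'qvel': array([-0.00179574, -0.00106096, -0.00074148, -0.00174551,  0.0036072 ,
        0.0006333 ]), 'joint_efforts': array([-5.51766334e-04, -3.70873547e+01, -2.81414634e+01,  6.98337704e-02,
        3.59347486e-02, -1.37200459e-04]), 'eef_pos': array([0.2302614 , 0.52600631, 0.20430413]), 'orientation': array([-0.64362826, -3.07418368,  0.00332465]), 'contact_force': array([ 0.74314836,  0.14468799, -0.1342928 ]), 'moment': array([ 0.0218563 ,  0.02307803, -0.00307116]), 'grip_width': 0.09400414672797236}
scene {'vfov': 50.164015493070856, 'cx': 255.14231692061406, 'cy': 193.5622306347348, 'rvec': array([ 2.20829136,  0.77299623, -0.34314185]), 'tvec': array([-0.42066268, -0.13037727,  1.43544628])}
top {'vfov': 42.2411185645949, 'cx': 257.87209906897795, 'cy': 193.11983851548237, 'rvec': array([ 2.10612078, -2.10206084,  0.23869335]), 'tvec': array([0.02207651, 0.50954089, 1.56287435])}
wrist {'vfov': 58.16962946321247, 'cx': 253.73466571570873, 'cy': 183.70786725506645, 'hand_eye': array([[-9.05933107e-04, -9.63857330e-01, -2.66417391e-01,
         7.67312676e-02],
       [ 9.99999473e-01, -1.00211963e-03,  2.25089358e-04,
        -6.24819721e-04],
       [-4.83936125e-04, -2.66417047e-01,  9.63857730e-01,
        -1.78774283e-01],
       [ 0.00000000e+00,  0.00000000e+00,  0.00000000e+00,
         1.00000000e+00]])}
```

View pics/scene0.png

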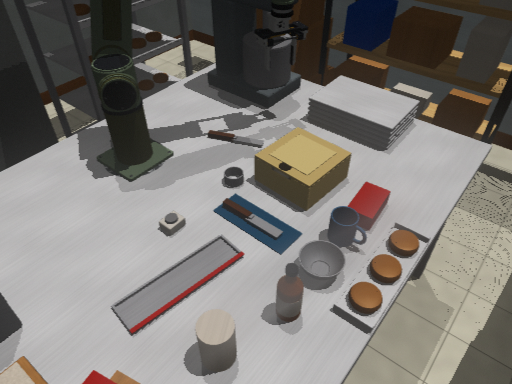

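View pics/top0.png

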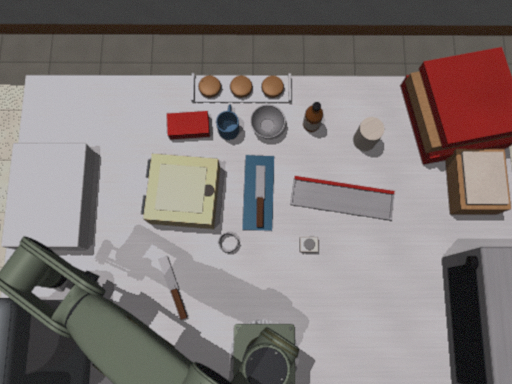

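View pics/wrist0.png

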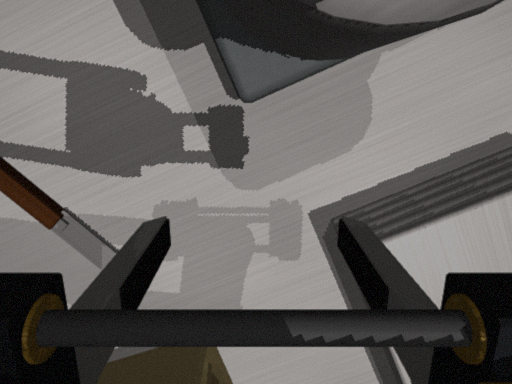

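```bash
cat > h.py <<'E'
from cell import *
import cv2, numpy as np
from scipy.spatial.transform import Rotation as R
def cam(name,st=None):
    """returns f,cx,cy,Rcw,origin in world"""
    c=get_calibration(name); f=192/np.tan(np.radians(c['vfov'])/2)
    if name=='wrist':
        st=st or read_state(); H=np.array(c['hand_eye'])
        Rt=R.from_rotvec(st['orientation']).as_matrix()
        return f,c['cx'],c['cy'],Rt@H[:3,:3],Rt@H[:3,3]+st['eef_pos']
    Rm=R.from_rotvec(c['rvec']).as_matrix()
    return f,c['cx'],c['cy'],Rm.T,-Rm.T@np.array(c['tvec'])
def pt(K,uv,z):
    f,cx,cy,Rw,o=K; uv=np.atleast_2d(np.array(uv,float))
    d=np.c_[(uv[:,0]-cx)/f,(uv[:,1]-cy)/f,np.ones(len(uv))]@Rw.T
    return o+d*((z-o[2])/d[:,2])[:,None]
def px(K,P):
    f,cx,cy,Rw,o=K; p=(np.atleast_2d(P)-o)@Rw
    return np.c_[cx+f*p[:,0]/p[:,2],cy+f*p[:,1]/p[:,2]]
def snap(name,tag=None):
    st=read_state(); im=snapshot(name)
    if tag: cv2.imwrite(f'pics/{tag}.png',im)
    return im,cam(name,st)
def blobs(im,lo,hi,roi=None,minA=20):
    m=cv2.inRange(cv2.cvtColor(im,cv2.COLOR_BGR2HSV),lo,hi)
    if roi:
        q=np.zeros_like(m);x0,y0,x1,y1=roi;q[y0:y1,x0:x1]=m[y0:y1,x0:x1];m=q
    cs,_=cv2.findContours(m,cv2.RETR_EXTERNAL,cv2.CHAIN_APPROX_NONE)
    return sorted([c for c in cs if cv2.contourArea(c)>=minA],key=cv2.contourArea,reverse=True)
def fwd(P):
    """point/pose P=(x,y,z) -> tool-frame cm shift from current TCP"""
    st=read_state(); return R.from_rotvec(st['orientation']).as_matrix().T@(np.array(P)-st['eef_pos'])*100
def yawdeg():
    """world heading (deg) of tool x axis"""
    m=R.from_rotvec(read_state()['orientation']).as_matrix(); return np.degrees(np.arctan2(m[1,0],m[0,0]))
E
python3 - <<'E'
from h import *
im=cv2.imread('pics/top0.png');K=cam('top')
for n,lo,hi,roi,z in [('mat',(95,80,40),(115,255,255),(230,140,290,250),.003),('red',(170,120,60),(180,255,255),(280,160,410,220),.012),('red2',(0,150,60),(6,255,255),(280,160,410,220),.012),('lid',(20,40,120),(40,255,255),(130,140,230,240),.1)]:
    for c in blobs(im,lo,hi,roi)[:2]:
        r=cv2.minAreaRect(c);b=cv2.boxPoints(r);print(n,r,'\n',pt(K,b,z).round(3)[:,:2],pt(K,[r[0]],z).round(3))
big=np.hstack([cv2.resize(im[140:250,130:230],None,fx=4,fy=4,interpolation=2),cv2.resize(im[140:250,230:300],None,fx=4,fy=4,interpolation=2)])
cv2.imwrite('pics/c1.png',big)
cv2.imwrite('pics/c2.png',np.hstack([cv2.resize(im[240:330,140:240],None,fx=4,fy=4,interpolation=2)]))
pts={'mug':(228,124),'bowl':(268,122),'syrup':(314,118),'cup':(371,130),'cutter':(229,242),'timer':(309,244),'carton':(188,124),'tray':(342,198),'knifeA':(260,195),'knifeB':(174,288)}
for k,v in pts.items(): print(k,pt(K,[v],.02).round(3)[0][:2])
E
```

```text
mat ((258.4159240722656, 192.51734924316406), (28.683443069458008, 74.10237121582031), 2.385944128036499) 
 [[ 0.4    0.074]
 [ 0.656  0.065]
 [ 0.652 -0.033]
 [ 0.396 -0.021]] [[0.524 0.021 0.003]]
red2 ((344.02471923828125, 184.8370819091797), (99.29100799560547, 2.7863800525665283), 8.61564826965332) 
 [[ 0.57  -0.101]
 [ 0.579 -0.103]
 [ 0.528 -0.432]
 [ 0.519 -0.43 ]] [[ 0.549 -0.267  0.012]]
lid ((180.1999969482422, 188.60003662109375), (69.92430114746094, 66.27029418945312), 4.763641834259033) 
 [[0.417 0.384]
 [0.633 0.378]
 [0.614 0.152]
 [0.399 0.165]] [[0.514 0.27  0.1  ]]
mug [0.762 0.126]
bowl [ 0.77  -0.012]
syrup [ 0.785 -0.171]
cup [ 0.741 -0.366]
cutter [0.354 0.117]
timer [ 0.348 -0.144]
carton [0.762 0.264]
tray [ 0.502 -0.257]
knifeA [0.512 0.016]
knifeB [0.206 0.291]
```

View pics/c1.png

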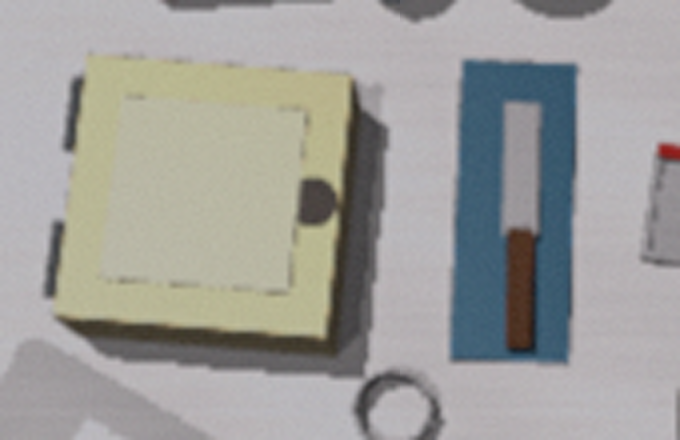

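View pics/c2.png

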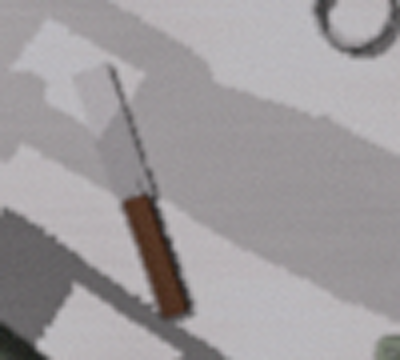

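Run:
```python
from h import *
K=cam('top')
c=pt(K,[(152,153.75),(218.25,158.75),(212,225),(143.75,218.75)],.1)[:,:2]
print(c.round(3),c.mean(0), [np.linalg.norm(c[i]-c[i-1]).round(3) for i in range(4)])
hx=(c[0]+c[3]-c[1]-c[2]);print('box +x heading',np.degrees(np.arctan2(hx[1],hx[0])))
hy=(c[3]+c[2]-c[0]-c[1]);print('box -y.. heading',np.degrees(np.arctan2(hy[1],hy[0])))
k=pt(K,[(230+(522-400)/4,140+348/4),(230+121/4,140+232/4),(230+122/4,140+102/4)],.015)
print('knife',k.round(3)); print('toolx',yawdeg(), fwd([.47,.02,.3]))
```

```text
[[0.629 0.365]
 [0.613 0.151]
 [0.397 0.166]
 [0.417 0.381]] [0.51406076 0.26571228] [np.float64(0.213), np.float64(0.215), np.float64(0.216), np.float64(0.215)]
box +x heading 85.24139702562081
box -y.. heading 175.8890343682138
knife [[0.405 0.014 0.015]
 [0.502 0.015 0.015]
 [0.615 0.014 0.015]]
toolx 156.3485983673477 [-42.2541172  -36.7682855   -9.49074487]
```

```bash
cat > go.py <<'E'
import sys
from h import *
x,y,z=map(float,sys.argv[1:4]); s=read_state()
d=fwd([x,y,z]); print('t',round(s['t'],2),'pos',s['eef_pos'].round(4),'head',round(yawdeg(),1),'grip',round(s['grip_width'],4),'F',s['contact_force'].round(1),'q6',round(s['qpos'][5],2))
o='dp %.1f %.1f %.1f'%tuple(d)
if len(sys.argv)>4: o+='  yaw %.1f'%((yawdeg()-float(sys.argv[4])+180)%360-180)
print(o)
E
python3 -m inch '{"grip":[9.4,9.4,9.4,9.4,9.4],"dp":[[-4,-4,-4],[-7,-6,-9],[-10,-9,-9],[-13,-12,-9],[-16,-14,-9]],"yaw":[7,14,21,28,35]}'; python3 go.py .47 .02 .3 0
```

```text
t: 0.57
eef_pos: [0.3071, 0.3614, 0.294]
orientation: [1.544, 2.735, 0.005]
contact_force: [-0.2, 0.2, -0.6]
grip_width: 0.094
t 0.57 pos [0.3071 0.3614 0.294 ] head 121.1 grip 0.094 F [-0.2  0.2 -0.6] q6 0.14
dp -37.6 -3.7 -0.6  yaw 121.1
```

```bash
python3 -m inch '{"grip":[9.4,9.4,9.4,9.4,9.4],"dp":[[-4,-0.4,0],[-8,-0.8,0],[-12,-1.2,0],[-16,-1.6,0],[-20,-2,0]],"yaw":[7,14,21,28,35]}'>/dev/null; python3 go.py .47 .02 .3 0
```

```text
t 0.98 pos [0.3936 0.1791 0.2919] head 86.0 grip 0.0941 F [0.7 0.4 0. ] q6 0.3
dp -15.3 8.7 -0.8  yaw 86.0
```

```bash
python3 -m inch '{"grip":[9.4,9.4,9.4,9.4,9.4],"dp":[[-3,3,0],[-6,5,0],[-9,7.6,0],[-12,10,0],[-15,12,0]],"yaw":[7,14,21,28,35]}'>/dev/null; python3 go.py .47 .02 .3 0
```

```text
t 1.4 pos [0.5046 0.0216 0.2916] head 51.0 grip 0.0937 F [ 0.8  0.7 -0.2] q6 0.55
dp -2.3 -2.6 -0.8  yaw 51.0
```

```bash
python3 -m inch '{"grip":[9.4,9.4,9.4,9.4,9.4],"dp":[[-1.5,-1.5,0],[-2.3,-2.6,-0.8],[-2.3,-2.6,-0.8],[-2.3,-2.6,-0.8],[-2.3,-2.6,-0.8]],"yaw":[7,14,21,28,35]}'>/dev/null;python3 -m inch '{"grip":[9.4,9.4,9.4],"dp":[[0,0,0],[0,0,0],[0,0,0]],"yaw":[7,14,15.6]}'>/dev/null; python3 go.py .47 .02 .3 0
python3 - <<'E'
from h import *
snap('wrist','w1')
E
```

```text
t 2.07 pos [0.4687 0.0218 0.2996] head 0.5 grip 0.0936 F [-0.6 -0.2  0.2] q6 1.42
dp 0.1 0.2 -0.0  yaw 0.5
```

View pics/w1.png

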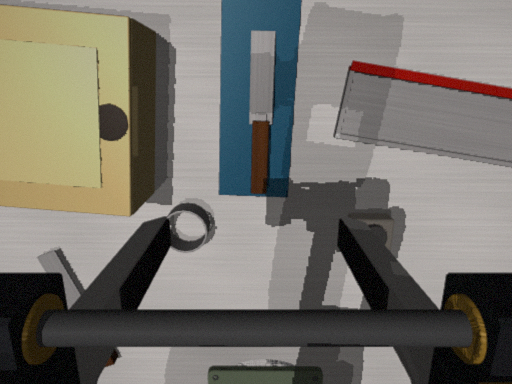

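Run:
```python
from h import *
im=cv2.imread('pics/w1.png');K=cam('wrist')
hs=cv2.cvtColor(im,cv2.COLOR_BGR2HSV)
for c in blobs(im,(5,100,40),(18,255,255),(230,100,290,200))[:1]:
    r=cv2.minAreaRect(c);b=cv2.boxPoints(r);print('handle',r,pt(K,b,.02).round(4)[:,:2].tolist())
for c in blobs(im,(0,0,110),(180,60,255),(240,20,285,122))[:1]:
    r=cv2.minAreaRect(c);b=cv2.boxPoints(r);print('blade',r,pt(K,b,.0143).round(4)[:,:2].tolist())
for c in blobs(im,(95,80,40),(115,255,255),(200,0,310,210))[:1]:
    r=cv2.minAreaRect(c);b=cv2.boxPoints(r);print('mat',r,pt(K,b,.003).round(4)[:,:2].tolist())
cv2.imwrite('pics/c3.png',cv2.resize(im[0:220,80:240],None,fx=3,fy=3,interpolation=2))
```

```text
handle ((259.23974609375, 156.52740478515625), (15.766966819763184, 71.50653076171875), 2.12109637260437) [[0.408, 0.0258], [0.5059, 0.023], [0.5053, 0.0023], [0.4074, 0.0039]]
blade ((260.9751281738281, 75.81000518798828), (24.042930603027344, 91.35426330566406), 2.544804573059082) [[0.5048, 0.0306], [0.6168, 0.0261], [0.6158, -0.0038], [0.5037, -0.0013]]
mat ((259.2768249511719, 97.55143737792969), (78.15328216552734, 196.57742309570312), 1.0609116554260254) [[0.3977, 0.0716], [0.6539, 0.0625], [0.6531, -0.0348], [0.3966, -0.0412]]
```

View pics/c3.png

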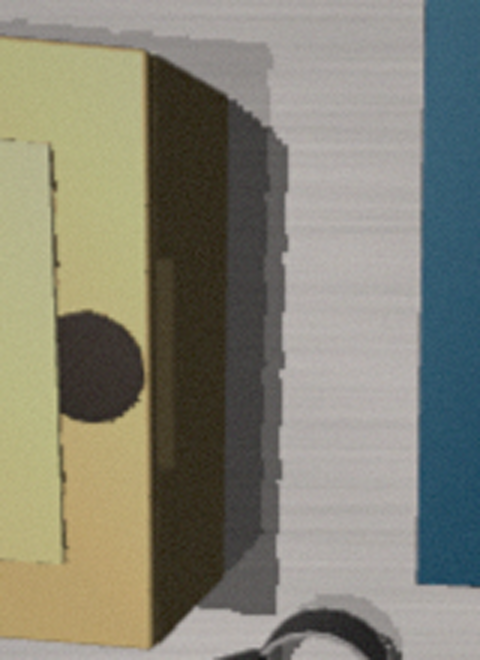

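```bash
python3 - <<'E'
from h import *
K=cam('wrist')
p=pt(K,[(129.3,17.3),(130,216)],.1);print(p,np.linalg.norm(p[0]-p[1]));d=p[0]-p[1];print('front edge heading (=-y dir)',np.degrees(np.arctan2(d[1],d[0])),p.mean(0))
n=pt(K,[(80+165/3,258/3),(80+165/3,468/3)],.083);print('notch',n)
E
python3 go.py .489 .0137 .03 -1.5
```

```text
[[0.61412463 0.1474718  0.1       ]
 [0.40157047 0.16505803 0.1       ]] 0.21328043947885109
front edge heading (=-y dir) -4.729745812035805 [0.50784755 0.15626492 0.1       ]
notch [[0.54783808 0.15284314 0.083     ]
 [0.46946686 0.15928406 0.083     ]]
t 2.12 pos [0.4687 0.0219 0.2996] head 0.6 grip 0.094 F [0.3 0.1 0.6] q6 1.42
dp 2.0 0.8 27.0  yaw 2.1
```

```bash
python3 -m inch '{"grip":[5,5,5,5,5],"dp":[[2,0.8,4],[2,0.8,8],[2,0.8,12],[2,0.8,16],[2,0.8,20]],"yaw":[2.1,2.1,2.1,2.1,2.1]}'>/dev/null;python3 -m inch '{"grip":[5,5,5,5],"dp":[[0,0,4],[0,0,7],[0,0,7],[0,0,7]],"yaw":[0,0,0,0]}'>/dev/null; python3 go.py .489 .0137 .0055 -1.5
python3 - <<'E'
from h import *
snap('wrist','w2')
E
```

```text
t 2.87 pos [0.4872 0.0144 0.0285] head -1.3 grip 0.05 F [0.8 0.4 0.7] q6 1.45
dp 0.2 0.1 2.3  yaw 0.2
```

View pics/w2.png

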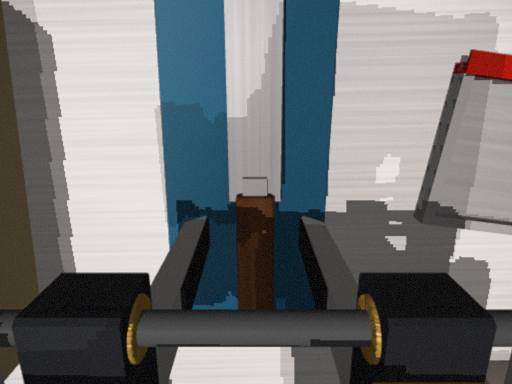

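Handle (255,195–310) is centred between the fingers and the blade continues straight up; the grasp is well aligned. Going down to grip.

```bash
python3 -m inch '{"grip":[5,5,5],"dp":[[0.2,0.1,1.2],[0.2,0.1,2.3],[0.2,0.1,2.3]],"yaw":[0,0,0]}';python3 -m inch '{"grip":[0,0,0,0,0],"dp":[[0,0,0],[0,0,0],[0,0,0],[0,0,0],[0,0,0]],"yaw":[0,0,0,0,0]}'; python3 -m inch '{"grip":[0,0,0,0,0],"dp":[[0,0,0],[0,0,0],[0,0,-2],[0,0,-4],[0,0,-4]],"yaw":[0,0,0,0,0]}';python3 go.py .489 .0137 .2 -1.5
```

```text
t: 3.17
eef_pos: [0.491, 0.013, 0.0065]
orientation: [-3.141, 0.037, 0.001]
contact_force: [-0.8, -0.0, 0.4]
grip_width: 0.0501
t: 3.58
eef_pos: [0.4914, 0.013, 0.0074]
orientation: [3.141, -0.037, 0.001]
contact_force: [-0.5, 0.3, 1.6]
grip_width: 0.0215
t: 4.0
eef_pos: [0.4942, 0.0127, 0.0501]
orientation: [3.14, -0.037, 0.011]
contact_force: [1.4, 0.1, -0.3]
grip_width: 0.0217
t 4.0 pos [0.4942 0.0127 0.0501] head -1.3 grip 0.0217 F [ 1.4  0.1 -0.3] q6 1.44
dp -0.4 -0.1 -15.0  yaw 0.2
```

```bash
python3 -m inch '{"grip":[0,0,0,0,0],"dp":[[0,0,-3],[0,0,-6],[0,0.5,-10],[0,1,-10],[0,1,-10]],"yaw":[0,-7,-14,-21,-28]}'>/dev/null;python3 -m inch '{"grip":[0,0,0,0,0],"dp":[[0,0,0],[0,0,0],[0,0,0],[0,0,0],[0,0,0]],"yaw":[-7,-14,-21,-28,-35]}'>/dev/null;python3 go.py .494 .0025 .15 85.3
```

```text
t 4.83 pos [0.4902 0.0032 0.1456] head 62.0 grip 0.0219 F [-0.9  0.1 -0.7] q6 0.32
dp 0.1 0.4 -0.4  yaw -23.3
```

```bash
python3 -m inch '{"grip":[0,0,0,0,0],"dp":[[0,0,0],[0,0.3,0],[0.1,0.4,0],[0.1,0.4,0],[0.1,0.4,0]],"yaw":[-7,-14,-21,-23.3,-23.3]}'>/dev/null;python3 go.py .494 .0025 .0765 85.3;python3 - <<'E'
from h import *
snap('wrist','w3');snap('scene','s3')
E
```

```text
t 5.25 pos [0.4943 0.0021 0.1457] head 85.0 grip 0.0218 F [-0.2  0.2 -0.6] q6 -0.08
dp 0.0 -0.0 6.9  yaw -0.3
```

View pics/w3.png

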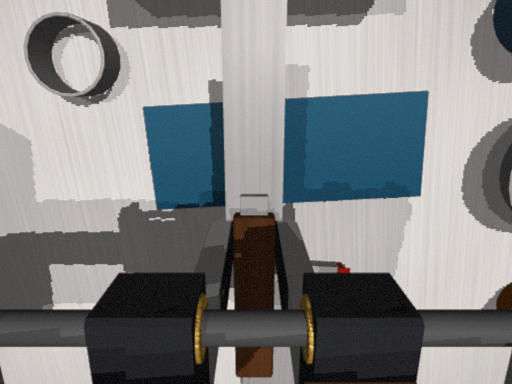

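View pics/s3.png

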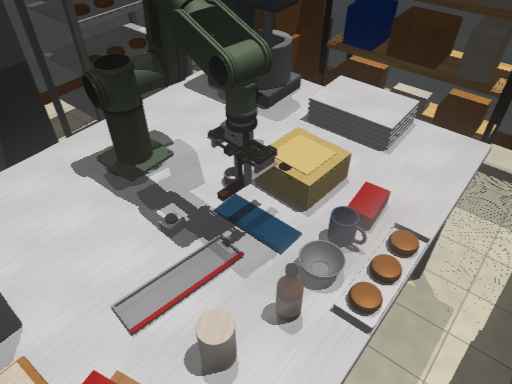

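Run:
```python
from h import *
im=cv2.imread('pics/w3.png')
g=cv2.cvtColor(im,cv2.COLOR_BGR2HSV)
for r in (5,60,110,150,190): 
    row=im[r,200:310].astype(int); d=np.abs(np.diff(cv2.GaussianBlur(im[r-1:r+2].mean(0),(1,5),0)[200:310].sum(1)));i=np.argsort(d)[-6:]+200;print(r,sorted(i))
c=get_calibration('wrist');H=np.array(c['hand_eye']);K=(345.2,c['cx'],c['cy'],H[:3,:3],H[:3,3]) # tool frame
for z in (0,-.006,-.012):
    for pitch in(0,-.05,.05):
        X=np.array([.03,.05,.07,.09,.11]);L=px(K,np.c_[X,-.015+0*X,z+pitch*X]);Rr=px(K,np.c_[X,.015+0*X,z+pitch*X]);print(z,pitch,[(round(a[1]),round(b[0]-a[0],1)) for a,b in zip(L,Rr)])
```

```text
5 [np.int64(219), np.int64(220), np.int64(221), np.int64(285), np.int64(286), np.int64(287)]
60 [np.int64(219), np.int64(220), np.int64(221), np.int64(222), np.int64(284), np.int64(285)]
110 [np.int64(221), np.int64(222), np.int64(223), np.int64(283), np.int64(284), np.int64(285)]
150 [np.int64(222), np.int64(223), np.int64(224), np.int64(282), np.int64(283), np.int64(284)]
190 [np.int64(223), np.int64(224), np.int64(225), np.int64(281), np.int64(282), np.int64(283)]
0 0 [(179, np.float64(56.1)), (142, np.float64(57.7)), (102, np.float64(59.5)), (60, np.float64(61.4)), (15, np.float64(63.4))]
0 -0.05 [(180, np.float64(56.5)), (142, np.float64(58.5)), (102, np.float64(60.7)), (59, np.float64(63.0)), (13, np.float64(65.5))]
0 0.05 [(178, np.float64(55.6)), (141, np.float64(57.0)), (102, np.float64(58.4)), (61, np.float64(59.8)), (18, np.float64(61.4))]
-0.006 0 [(182, np.float64(57.9)), (143, np.float64(59.6)), (103, np.float64(61.5)), (59, np.float64(63.5)), (13, np.float64(65.7))]
-0.006 -0.05 [(183, np.float64(58.3)), (144, np.float64(60.5)), (103, np.float64(62.8)), (58, np.float64(65.3)), (10, np.float64(68.0))]
-0.006 0.05 [(181, np.float64(57.4)), (143, np.float64(58.8)), (102, np.float64(60.3)), (60, np.float64(61.9)), (15, np.float64(63.5))]
-0.012 0 [(185, np.float64(59.8)), (145, np.float64(61.7)), (103, np.float64(63.7)), (58, np.float64(65.9)), (10, np.float64(68.2))]
-0.012 -0.05 [(186, np.float64(60.3)), (146, np.float64(62.6)), (103, np.float64(65.1)), (57, np.float64(67.7)), (7, np.float64(70.6))]
-0.012 0.05 [(184, np.float64(59.3)), (145, np.float64(60.8)), (103, np.float64(62.4)), (59, np.float64(64.1)), (13, np.float64(65.9))]
```

```bash
python3 -m inch '{"grip":[0,0,0,0,0],"dp":[[0,0,3],[0,0,6.8],[0,0,6.8],[1.5,0,6.8],[2.5,0,6.8]],"yaw":[-0.3,-0.3,-0.3,-0.3,-0.3]}';python3 go.py .494 .0025 .077 85.3;python3 - <<'E'
from h import *
im,K=snap('wrist','w4');im2,K2=snap('scene')
cv2.imwrite('pics/s4.png',cv2.resize(im2[100:230,180:380],None,fx=3.5,fy=3.5,interpolation=2))
E
```

```text
t: 5.77
eef_pos: [0.4966, 0.0274, 0.0789]
orientation: [-2.312, -2.125, 0.001]
contact_force: [0.8, -0.1, -1.1]
grip_width: 0.0214
t 5.77 pos [0.4966 0.0274 0.0789] head 85.2 grip 0.0214 F [ 0.8 -0.1 -1.1] q6 -0.03
dp -2.5 -0.1 0.2  yaw -0.1
```

View pics/s4.png

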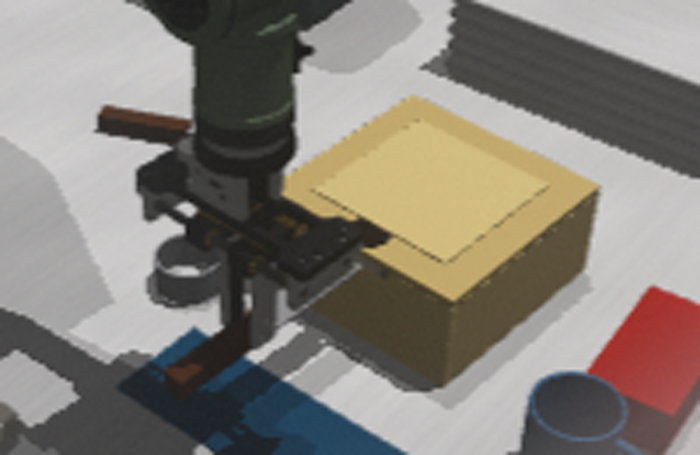

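View pics/w4.png

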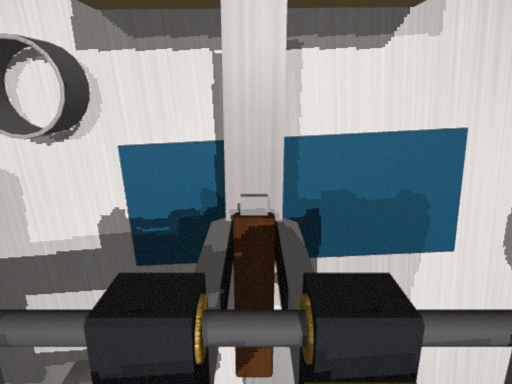

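```bash
python3 -m inch '{"grip":[0,0,0,0,0],"dp":[[0,0,0.2],[0.5,0,0.2],[1,0,0.2],[1.5,0,0.2],[1.5,0,0.2]],"yaw":[0,0,0,0,0]}';python3 -m inch '{"grip":[0,0,0,0,0],"dp":[[0.5,0,0],[1,0,0],[1.5,0,0],[2,0,0],[2,0,0]],"yaw":[0,0,0,0,0]}'
python3 - <<'E'
from h import *
im,K=snap('wrist','w5')
E
```

```text
t: 6.28
eef_pos: [0.4985, 0.0426, 0.0772]
orientation: [2.311, 2.128, 0.001]
contact_force: [-0.7, -0.4, -1.4]
grip_width: 0.0219
t: 6.7
eef_pos: [0.5, 0.0628, 0.077]
orientation: [-2.31, -2.128, -0.0]
contact_force: [-0.2, -0.3, -0.6]
grip_width: 0.0219
```

View pics/w5.png

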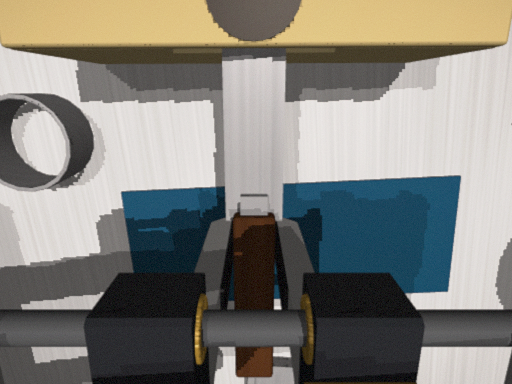

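```bash
python3 -m inch '{"grip":[0,0,0,0,0],"dp":[[0,0,-0.4],[0,0,-0.8],[0.1,0,-1.2],[0.1,0,-1.6],[0.1,0,-2]],"yaw":[0,0,0,0,0]}';python3 -m inch '{"grip":[0,0,0,0,0],"dp":[[0,0,-0.5],[0.1,0,-1],[0.1,0,-1.5],[0.2,0,-2],[0.3,0,-2.5]],"yaw":[0,0,0,0,0]}'
python3 - <<'E'
from h import *
im,K=snap('wrist','w6')
im2,K2=snap('scene')
cv2.imwrite('pics/s6.png',cv2.resize(im2[80:230,180:380],None,fx=3.5,fy=3.5,interpolation=2))
E
```

```text
t: 7.17
eef_pos: [0.4997, 0.0625, 0.0972]
orientation: [-2.312, -2.127, 0.001]
contact_force: [0.7, 1.0, -3.1]
grip_width: 0.022
t: 7.58
eef_pos: [0.5002, 0.0657, 0.1225]
orientation: [2.311, 2.128, -0.001]
contact_force: [0.1, -1.0, -2.9]
grip_width: 0.0219
```

View pics/w6.png

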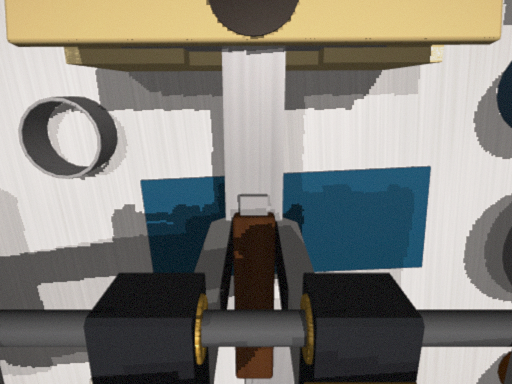

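View pics/s6.png

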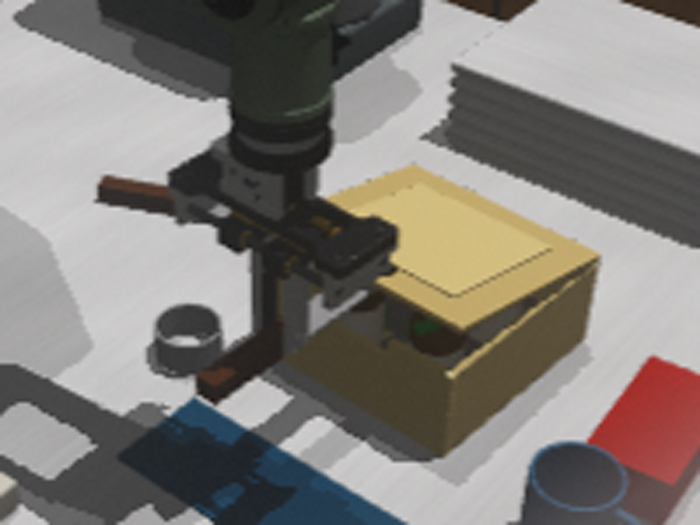

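```bash
python3 -m inch '{"grip":[0,0,0,0,0],"dp":[[0.2,0,-0.9],[0.5,0,-1.8],[0.8,0,-2.6],[1.1,0,-3.5],[1.5,0,-4.4]],"yaw":[0,0,0,0,0]}';python3 -m inch '{"grip":[0,0,0,0,0],"dp":[[0.4,0,-0.8],[0.9,0,-1.6],[1.4,0,-2.4],[1.9,0,-3.1],[2.5,0,-3.8]],"yaw":[0,0,0,0,0]}'
python3 - <<'E'
from h import *
im,K=snap('wrist','w7')
im2,K2=snap('scene')
cv2.imwrite('pics/s7.png',cv2.resize(im2[50:220,180:380],None,fx=3.5,fy=3.5,interpolation=2))
E
```

```text
t: 8.1
eef_pos: [0.5016, 0.0811, 0.1671]
orientation: [2.312, 2.127, 0.0]
contact_force: [-0.4, -0.9, -3.5]
grip_width: 0.0217
t: 8.52
eef_pos: [0.5037, 0.1061, 0.2049]
orientation: [2.311, 2.127, 0.0]
contact_force: [-0.6, -2.1, -1.7]
grip_width: 0.022
```

View pics/w7.png

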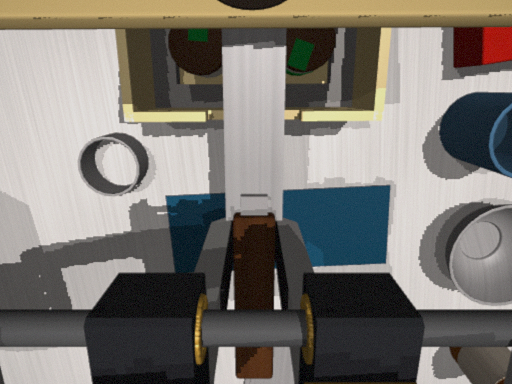

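View pics/s7.png

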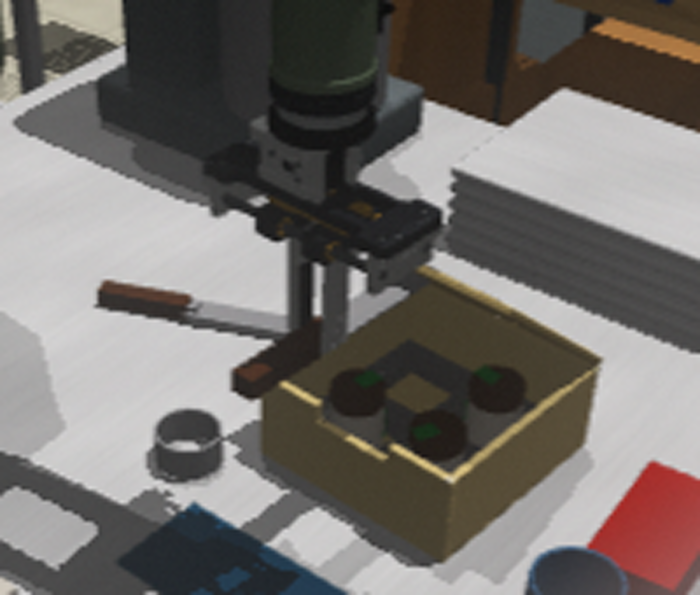

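```bash
python3 -m inch '{"grip":[0,0,0,0,0],"dp":[[0.6,0,-0.7],[1.3,0,-1.4],[2.2,0,-2.2],[3.2,0,-2.9],[4.2,0,-3.6]],"yaw":[0,0,0,0,0]}';python3 -m inch '{"grip":[0,0,0,0,0],"dp":[[0.8,0,-0.5],[1.7,0,-0.9],[2.5,0,-1.3],[3.4,0,-1.7],[4.3,0,-2]],"yaw":[0,0,0,0,0]}'
python3 - <<'E'
from h import *
im,K=snap('wrist','w8')
im2,K2=snap('scene')
cv2.imwrite('pics/s8.png',cv2.resize(im2[20:220,180:400],None,fx=3,fy=3,interpolation=2))
E
```

```text
t: 9.03
eef_pos: [0.5073, 0.1486, 0.2411]
orientation: [2.312, 2.127, 0.001]
contact_force: [0.4, -2.2, -1.1]
grip_width: 0.0216
t: 9.45
eef_pos: [0.5107, 0.1914, 0.2605]
orientation: [-2.312, -2.128, -0.001]
contact_force: [0.4, -1.3, -0.8]
grip_width: 0.0216
```

View pics/w8.png

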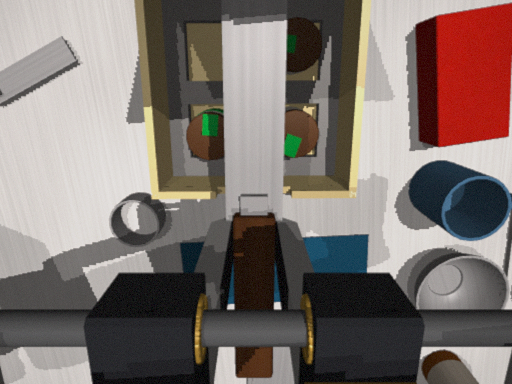

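View pics/s8.png

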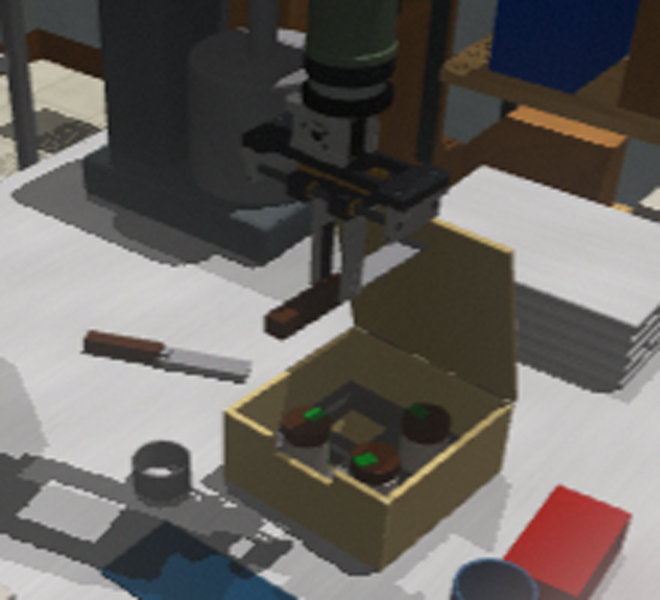

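```bash
python3 -m inch '{"grip":[0,0,0,0,0],"dp":[[1,0,-0.3],[2,0,-0.6],[3,0,-0.8],[4,0,-0.9],[5,0,-1]],"yaw":[0,0,0,0,0]}';python3 -m inch '{"grip":[0,0,0,0],"dp":[[0.6,0,0],[1.2,0,0],[1.2,0,0],[1.2,0,0]],"yaw":[0,0,0,0]}'
python3 - <<'E'
from h import *
im2,K2=snap('scene')
cv2.imwrite('pics/s9.png',cv2.resize(im2[20:220,180:400],None,fx=3,fy=3,interpolation=2))
E
```

```text
t: 9.97
eef_pos: [0.5146, 0.2412, 0.2697]
orientation: [-2.311, -2.127, 0.001]
contact_force: [0.3, -1.8, -2.0]
grip_width: 0.022
t: 10.3
eef_pos: [0.5159, 0.253, 0.2701]
orientation: [-2.311, -2.128, -0.002]
contact_force: [-0.3, -0.4, -0.3]
grip_width: 0.0219
```

View pics/s9.png

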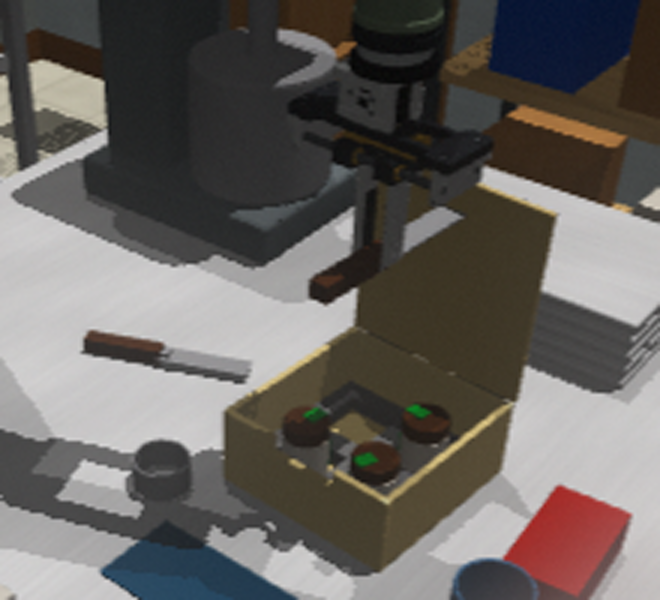

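```bash
python3 -m inch '{"grip":[0,0,0],"dp":[[0.6,0,0],[1.2,0,0],[1.2,0,0]],"yaw":[0,0,0]}';python3 -m inch '{"grip":[0,0,0,0,0],"dp":[[-4,0,0],[-8,0,0],[-12,0,0],[-16,0,0],[-20,0,0]],"yaw":[0,0,0,0,0]}'; python3 go.py .4914 .013 .15 -1.5
```

```text
t: 10.6
eef_pos: [0.5169, 0.2649, 0.27]
orientation: [-2.311, -2.127, -0.001]
contact_force: [0.3, 0.2, -0.5]
grip_width: 0.0218
t: 11.02
eef_pos: [0.5, 0.0637, 0.2703]
orientation: [2.31, 2.128, 0.002]
contact_force: [-0.7, -0.0, 0.2]
grip_width: 0.0215
t 11.02 pos [0.5    0.0637 0.2703] head 85.3 grip 0.0215 F [-0.7 -0.   0.2] q6 0.04
dp -5.1 -0.5 12.0  yaw 86.8
```

```bash
python3 -m inch '{"grip":[0,0,0,0,0],"dp":[[-3,0,0],[-5.1,-0.5,2],[-5.1,-0.5,5],[-5.1,-0.5,8],[-5.1,-0.5,11]],"yaw":[7,14,21,28,35]}';python3 -m inch '{"grip":[0,0,0,0,0],"dp":[[0,0,0],[0,0,0],[0,0,0],[0,0,0],[0,0,0]],"yaw":[7,14,21,28,35]}'>/dev/null;python3 go.py .4914 .013 .06 -1.5
```

```text
t: 11.43
eef_pos: [0.4917, 0.0139, 0.1597]
orientation: [2.849, 1.322, 0.004]
contact_force: [0.4, 0.6, 0.0]
grip_width: 0.0217
t 11.85 pos [0.4914 0.0147 0.1602] head 14.9 grip 0.0216 F [ 0.3  0.1 -0.5] q6 1.16
dp -0.1 0.2 10.0  yaw 16.4
```

```bash
python3 -m inch '{"grip":[0,0,0,0,0],"dp":[[0,0.1,3],[0,0.2,6],[0,0.2,9],[0,0.2,11],[0,0.2,11]],"yaw":[7,14,16.4,16.4,16.4]}';python3 go.py .4914 .013 .0085 -1.5;  python3 - <<'E'
from h import *
snap('wrist','w10')
im2,K2=snap('top')
cv2.imwrite('pics/t10.png',cv2.resize(im2[100:260,120:300],None,fx=4,fy=4,interpolation=2))
E
```

```text
t: 12.27
eef_pos: [0.4874, 0.0133, 0.0457]
orientation: [-3.14, 0.032, 0.014]
contact_force: [-1.4, -0.8, -1.0]
grip_width: 0.0217
t 12.27 pos [0.4874 0.0133 0.0457] head -1.2 grip 0.0217 F [-1.4 -0.8 -1. ] q6 1.44
dp 0.4 0.0 3.7  yaw 0.3
```

View pics/w10.png

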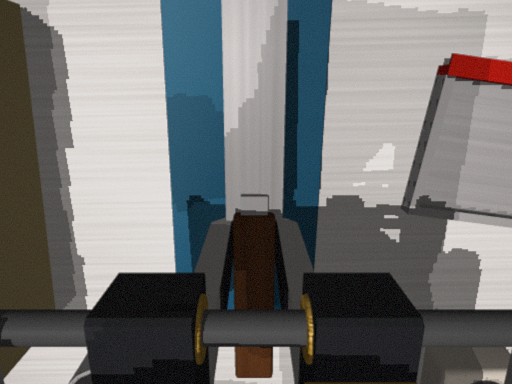

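View pics/t10.png

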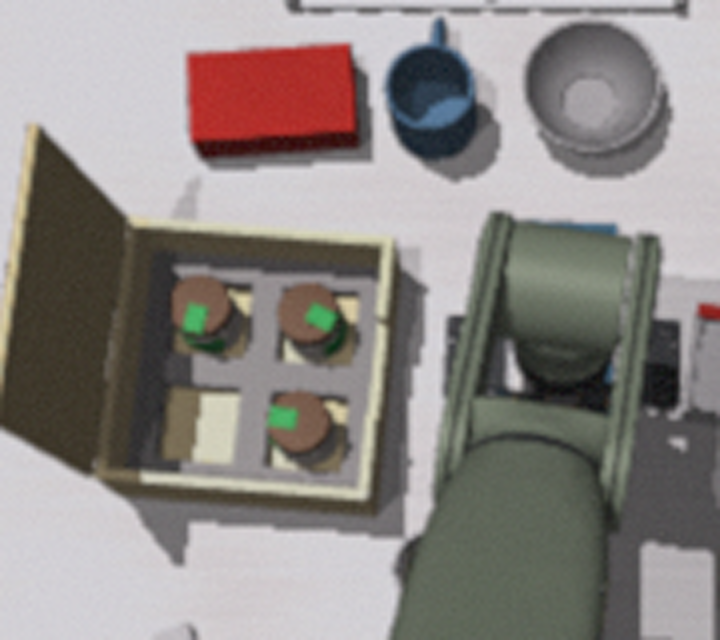

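```bash
python3 -m inch '{"grip":[0,0,0,0],"dp":[[0.2,0,1.5],[0.3,0,3],[0.3,0,3.8],[0.3,0,3.8]],"yaw":[0,0,0,0]}';python3 -m inch '{"grip":[4,4,4,4,4],"dp":[[0,0,0],[0,0,0],[0,0,-1],[0,0,-5],[0,0,-9]],"yaw":[0,0,0,0,0]}';python3 -m inch '{"grip":[8,8,8,8],"dp":[[0,0,-4],[0,0,-8],[0,0,-12],[0,0,-16]],"yaw":[0,0,0,0]}'
python3 - <<'E'
from h import *
im,K=snap('wrist','w11')
for n,lo,hi,z in(('handle',(5,100,40),(18,255,255),.02),):
  for c in blobs(im,lo,hi,(180,60,330,260))[:1]:
    r=cv2.minAreaRect(c);print(n,r,pt(K,cv2.boxPoints(r),z).round(4)[:,:2].tolist())
E
```

```text
t: 12.7
eef_pos: [0.4946, 0.0125, 0.0121]
orientation: [-3.141, 0.032, 0.0]
contact_force: [-0.7, 0.7, -1.4]
grip_width: 0.0219
t: 13.12
eef_pos: [0.4927, 0.0127, 0.1025]
orientation: [-3.141, 0.032, 0.006]
contact_force: [1.4, -0.3, -0.3]
grip_width: 0.04
t: 13.45
eef_pos: [0.4943, 0.0125, 0.2661]
orientation: [3.141, -0.031, 0.005]
contact_force: [1.4, -0.8, 0.0]
grip_width: 0.0629
handle ((254.0, 179.0), (74.0, 16.0), 90.0) [[0.5094, 0.021], [0.509, 0.0013], [0.4118, 0.0027], [0.4122, 0.0236]]
```

View pics/w11.png

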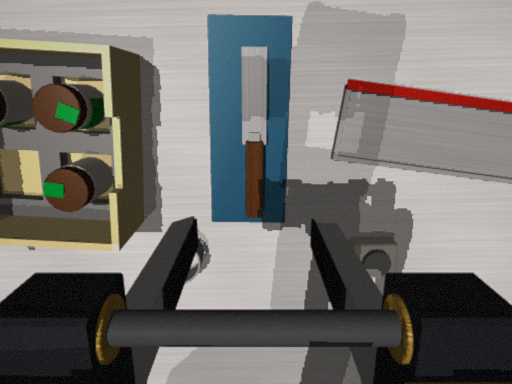

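```bash
python3 -m inch '{"grip":[7,7,7,7,7],"dp":[[0,-3,-3],[0,-6,-5],[0,-9,-5],[0,-12,-5],[0,-15,-5]],"yaw":[-7,-14,-21,-28,-35]}'>/dev/null;python3 go.py .514 .26 .32 85.3
```

```text
t 13.92 pos [0.4977 0.1638 0.3145] head 34.2 grip 0.0702 F [-0.2 -0.7  0.4] q6 1.13
dp 6.8 -7.0 -0.5  yaw -51.1
```

```bash
python3 -m inch '{"grip":[7,7,7,7,7],"dp":[[2,-2,0],[4,-4,-0.5],[5.5,-5.5,-0.5],[6.8,-7,-0.5],[6.8,-7,-0.5]],"yaw":[-7,-14,-21,-28,-35]}'>/dev/null;python3 -m inch '{"grip":[7,7,7,7],"dp":[[0,0,0],[0,0,0],[0,0,0],[0,0,0]],"yaw":[-7,-14,-16,-16]}';python3 - <<'E'
from h import *
im,K=snap('wrist','w12')
for c in blobs(im,(40,100,40),(85,255,255),minA=15)[:6]:
    r=cv2.minAreaRect(c);M=cv2.moments(c);print('tab',r,pt(K,[r[0]],.076).round(4))
E
```

```text
t: 14.67
eef_pos: [0.5149, 0.2586, 0.3184]
orientation: [2.318, 2.12, 0.003]
contact_force: [0.2, 0.2, -0.0]
grip_width: 0.0703
tab ((277.70001220703125, 104.9000015258789), (22.946426391601562, 22.698354721069336), 7.125016689300537) [[0.5496 0.3137 0.076 ]]
tab ((218.5, 174.5), (17.0, 13.0), 90.0) [[0.4694 0.2353 0.076 ]]
tab ((285.50006103515625, 190.50001525878906), (13.281564712524414, 17.076295852661133), 18.434947967529297) [[0.5519 0.2067 0.076 ]]
tab ((220.83563232421875, 159.4693145751953), (27.073972702026367, 9.08621883392334), 4.236394882202148) [[0.4745 0.2541 0.076 ]]
```

View pics/w12.png

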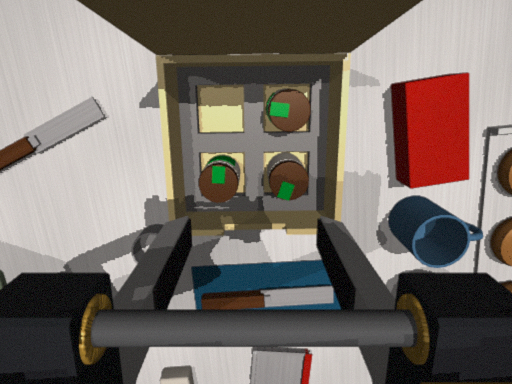

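```bash
cat > jars.py <<'E'
from h import *
def jars(im,K,roi,z=.076):
    hs=cv2.cvtColor(im,cv2.COLOR_BGR2HSV)
    b=cv2.inRange(hs,(0,60,30),(18,255,160)); g=cv2.inRange(hs,(40,100,100),(85,255,255))
    q=np.zeros_like(b);x0,y0,x1,y1=roi;q[y0:y1,x0:x1]=255
    b&=q;g&=q
    m=cv2.morphologyEx(b|g,cv2.MORPH_OPEN,np.ones((5,5)))
    out=[]
    bo=cv2.morphologyEx(b,cv2.MORPH_OPEN,np.ones((3,3)))
    bo=cv2.morphologyEx(bo,cv2.MORPH_CLOSE,np.ones((3,3)))
    for c in cv2.findContours(bo,cv2.RETR_EXTERNAL,cv2.CHAIN_APPROX_NONE)[0]:
        if cv2.contourArea(c)<300: continue
        (u,v),r=cv2.minEnclosingCircle(c)
        disc=np.zeros_like(b);cv2.circle(disc,(int(u),int(v)),int(r*.95),255,-1)
        mm=cv2.moments(g&disc,True)
        C=pt(K,[(u,v)],z)[0]
        if mm['m00']<5: print('notab',u,v);continue
        t=(mm['m10']/mm['m00'],mm['m01']/mm['m00']);T=pt(K,[t],z)[0]
        D=T-C; e=pt(K,[(u+r,v)],z)[0]-C
        out.append((C[:2].round(4),np.degrees(np.arctan2(D[1],D[0])).round(1)))
        print('px',round(u,1),round(v,1),'r_mm',(np.linalg.norm(e)*1e3).round(1),'C',C[:2].round(4),'tab off',(np.linalg.norm(D)*1e3).round(1),'heading',out[-1][1])
    return out
E
python3 - <<'E'
from jars import *
im=cv2.imread('pics/w12.png');K=cam('wrist')
jars(im,K,(170,70,345,225))
cv2.imwrite('pics/c12.png',cv2.resize(im[60:230,160:350],None,fx=4,fy=4,interpolation=2))
u=np.array([np.cos(np.radians(85.3)),np.sin(np.radians(85.3))]);v=np.array([-u[1],u[0]]);c=np.array([.507,.157])+.108*u
print('box',c);[print(a,b,(c+a*u+b*v).round(4)) for a in(-.045,.045) for b in(-.045,.045)]
p=pt(K,[(158,55),(350,55)],.092);print('rear outer corners z.092',p.round(4))
E
```

```text
px 218.1 182.5 r_mm 25.4 C [0.4677 0.225 ] tab off 10.7 heading 84.0
px 288.4 180.3 r_mm 25.8 C [0.5563 0.2197] tab off 13.6 heading -109.7
px 289.4 110.4 r_mm 26.6 C [0.5631 0.306 ] tab off 12.2 heading 167.9
box [0.51584936 0.26463684]
-0.045 -0.045 [0.557  0.2161]
-0.045 0.045 [0.4673 0.2235]
0.045 -0.045 [0.5644 0.3058]
0.045 0.045 [0.4747 0.3132]
rear outer corners z.092 [[0.421  0.3801 0.092 ]
 [0.6321 0.3607 0.092 ]]
```

View pics/c12.png

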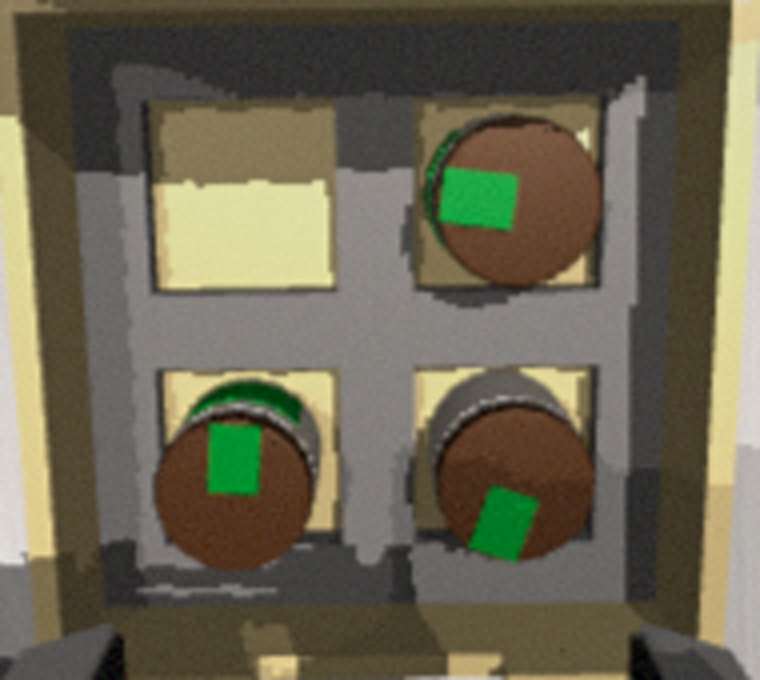

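```bash
python3 go.py .4675 .2242 .12 85.3
```

```text
t 14.72 pos [0.515  0.2585 0.3183] head 84.8 grip 0.0696 F [-0.4  0.4 -0.1] q6 0.41
dp -3.9 -4.5 19.8  yaw -0.5
```

```bash
python3 -m inch '{"grip":[7,7,7,7,7],"dp":[[-3,-3,0],[-3.9,-4.5,4],[-3.9,-4.5,8],[-3.9,-4.5,12],[-3.9,-4.5,16]],"yaw":[-0.5,-0.5,-0.5,-0.5,-0.5]}'>/dev/null;python3 -m inch '{"grip":[7,7],"dp":[[0,0,2],[0,0,2]],"yaw":[0,0]}'>/dev/null;python3 go.py .4675 .2242 .033 85.3
python3 - <<'E'
from h import *
snap('wrist','w13')
E
```

```text
t 15.3 pos [0.4621 0.2221 0.1318] head 85.3 grip 0.0702 F [ 0.2 -0.3  0.4] q6 0.36
dp 0.3 0.6 9.9  yaw -0.0
```

View pics/w13.png

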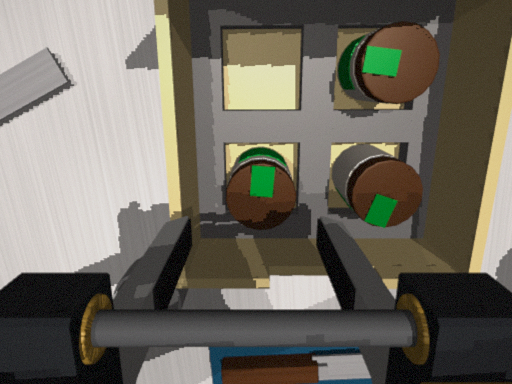

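```bash
python3 - <<'E'
from jars import *
im=cv2.imread('pics/w13.png');K=cam('wrist')
jars(im,K,(190,20,440,240))
E
python3 go.py .4675 .2242 .033 85.3
```

```text
px 260.7 195.0 r_mm 25.6 C [0.47  0.225] tab off 10.6 heading 80.5
px 386.2 192.2 r_mm 26.3 C [0.56   0.2197] tab off 13.8 heading -106.0
px 398.9 61.9 r_mm 27.6 C [0.5665 0.308 ] tab off 11.4 heading 171.4
t 15.35 pos [0.4646 0.2229 0.135 ] head 85.3 grip 0.07 F [ 0.7 -0.  -0.3] q6 0.36
dp 0.2 0.3 10.2  yaw -0.0
```

```bash
python3 -m inch '{"grip":[7,7,7,7,7],"dp":[[0.2,0.4,2],[0.2,0.4,5],[0.2,0.4,8],[0.2,0.4,10.2],[0.2,0.4,10.2]],"yaw":[0,0,0,0,0]}';python3 -m inch '{"grip":[3,3,3,3,3],"dp":[[0,0,0],[0,0,0],[0,0,0],[0,0,0],[0,0,0]],"yaw":[0,0,0,0,0]}';python3 -m inch '{"grip":[3,3,3,3,3],"dp":[[0,0,-2],[0,0,-5],[0,0,-9],[0,0,-13],[0,0,-17]],"yaw":[0,0,0,0,0]}';python3 go.py .521 -.161 .18 -8.4
```

```text
t: 15.77
eef_pos: [0.4695, 0.2248, 0.0334]
orientation: [-2.309, -2.127, 0.006]
contact_force: [-1.1, -0.3, -0.1]
grip_width: 0.0703
t: 16.18
eef_pos: [0.4727, 0.226, 0.0375]
orientation: [2.308, 2.128, 0.006]
contact_force: [-3.0, 0.7, 6.9]
grip_width: 0.0518
t: 16.6
eef_pos: [0.4705, 0.2251, 0.2069]
orientation: [2.31, 2.129, 0.0]
contact_force: [0.8, 0.1, -2.2]
grip_width: 0.0516
t 16.6 pos [0.4705 0.2251 0.2069] head 85.3 grip 0.0516 F [ 0.8  0.1 -2.2] q6 0.36
dp -38.1 8.2 2.7  yaw 93.7
```

```bash
python3 -m inch '{"grip":[3,3,3,3,3],"dp":[[-4,0.8,0],[-8,1.6,0],[-12,2.4,0],[-16,3.4,0],[-20,4.2,0]],"yaw":[7,14,21,28,35]}'>/dev/null;python3 go.py .521 -.161 .18 -6.5
```

```text
t 17.02 pos [0.4967 0.0208 0.2057] head 50.0 grip 0.0519 F [ 0.8  0.2 -2.1] q6 0.57
dp -12.4 13.5 2.6  yaw 56.5
```

```bash
python3 -m inch '{"grip":[3,3,3,3,3],"dp":[[-2.5,2.7,0],[-5,5.4,0],[-7.5,8.1,0],[-10,10.8,1],[-12.4,13.5,1]],"yaw":[7,14,21,28,35]}'>/dev/null;python3 -m inch '{"grip":[3,3,3,3],"dp":[[0,0,0],[0,0,0],[0,0,0],[0,0,0]],"yaw":[7,14,21.5,21.5]}'>/dev/null;python3 go.py .521 -.161 .1 -6.5;python3 - <<'E'
from h import *
snap('wrist','w14')
im2,K2=snap('top','t14')
for c in blobs(im2,(0,150,60),(6,255,255),(280,160,410,220))[:1]:
    r=cv2.minAreaRect(c);print(r,pt(K2,cv2.boxPoints(r),.012).round(4)[:,:2].tolist())
E
```

```text
t 17.77 pos [ 0.5212 -0.1597  0.1951] head -6.3 grip 0.0516 F [-0.   0.2 -2.2] q6 1.23
dp -0.0 0.1 9.5  yaw 0.2
((368.9768981933594, 188.65029907226562), (48.50624084472656, 2.6610007286071777), 8.746162414550781) [[0.544, -0.2695], [0.5532, -0.2712], [0.528, -0.4313], [0.5189, -0.4294]]
```

View pics/w14.png

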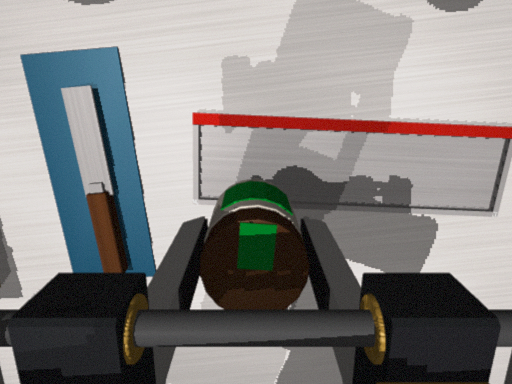

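```bash
python3 - <<'E'
from h import *
im=cv2.imread('pics/w14.png');K=cam('wrist')
c=blobs(im,(0,150,60),(6,255,255),(150,90,512,150))[0]
r=cv2.minAreaRect(c);b=cv2.boxPoints(r);p=pt(K,b,.012);print(b,p.round(4))
# tray corners (outer): left rim
for q in [(193,113),(195,203),(505,213)]: print(q,pt(K,[q],.012).round(4))
E
python3 go.py .521 -.161 .1 -6.5
```

```text
[[192.51031 123.81058]
 [193.02252 112.50277]
 [511.50146 126.92865]
 [510.98926 138.23645]] [[ 0.5703 -0.1011  0.012 ]
 [ 0.5817 -0.1034  0.012 ]
 [ 0.5322 -0.4306  0.012 ]
 [ 0.5203 -0.4312  0.012 ]]
(193, 113) [[ 0.5812 -0.1033  0.012 ]]
(195, 203) [[ 0.4843 -0.0907  0.012 ]]
(505, 213) [[ 0.4364 -0.4322  0.012 ]]
t 17.87 pos [ 0.5213 -0.1592  0.1951] head -6.0 grip 0.0515 F [-0.2  0.1 -2.2] q6 1.22
dp -0.0 0.2 9.5  yaw 0.5
```

```bash
python3 -m inch '{"grip":[3,3,3,3,3],"dp":[[0,0.9,4],[0.1,0.9,8],[0.1,0.9,12],[0.1,0.9,15.2],[0.1,0.9,15.7]],"yaw":[0.5,0.5,0.5,0.5,0.5]}';python3 -m inch '{"grip":[3,3,3],"dp":[[0,0,0.2],[0,0,0.4],[0,0,0.4]],"yaw":[0,0,0]}'
```

```text
t: 18.28
eef_pos: [0.5185, -0.1664, 0.0341]
orientation: [-3.134, 0.178, 0.011]
contact_force: [-3.8, 1.7, 5.3]
grip_width: 0.0521
t: 18.53
eef_pos: [0.5222, -0.1684, 0.035]
orientation: [3.136, -0.18, 0.003]
contact_force: [-0.8, -0.7, -1.0]
grip_width: 0.0519
```

```bash
python3 -m inch '{"grip":[3,3],"dp":[[0,0,0.2],[0,0,0.2]],"yaw":[0,0]}';python3 -m inch '{"grip":[7,7,7,7,7],"dp":[[0,0,0],[0,0,0],[0,0,0],[0,0,-3],[0,0,-7]],"yaw":[0,0,0,0,0]}';python3 -m inch '{"grip":[7,7,7,7],"dp":[[0,0,-4],[0,0,-8],[0,0,-12],[0,0,-12]],"yaw":[0,0,0,0]}';python3 - <<'E'
from jars import *
im,K=snap('wrist','w15')
jars(im,K,(150,100,400,300),.074)
E
python3 go.py .514 .26 .32 85.3
```

```text
t: 18.7
eef_pos: [0.5229, -0.1687, 0.0343]
orientation: [3.135, -0.181, 0.005]
contact_force: [-1.0, 0.0, 3.3]
grip_width: 0.052
t: 19.12
eef_pos: [0.5176, -0.1664, 0.0986]
orientation: [-3.132, 0.182, 0.015]
contact_force: [0.8, 0.9, -0.1]
grip_width: 0.07
t: 19.45
eef_pos: [0.5267, -0.1708, 0.2324]
orientation: [3.129, -0.181, 0.027]
contact_force: [0.9, -0.8, 1.3]
grip_width: 0.0701
px 251.3 174.5 r_mm 25.0 C [ 0.5242 -0.1697] tab off 10.7 heading -10.5
notab 345.0648193359375 133.5
t 19.5 pos [ 0.5249 -0.17    0.2284] head -6.6 grip 0.0704 F [ 0.6 -0.3 -0.8] q6 1.22
dp -5.9 -42.5 -9.4  yaw -91.9
```

View pics/w15.png

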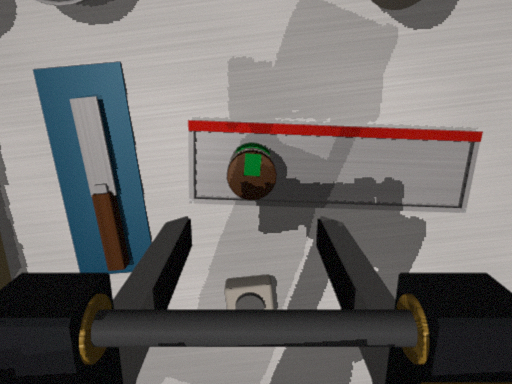

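```bash
python3 - <<'E'
from h import *
K=cam('wrist');p=pt(K,[(189,122),(480,132),(467,211),(190,201)],.012);print(p.round(4),p.mean(0));d=p[0]+p[3]-p[1]-p[2];print(np.degrees(np.arctan2(d[1],d[0]))-90)
E
python3 -m inch '{"grip":[7,7,7,7,7],"dp":[[0,-4,-2],[0,-8,-3],[0,-12,-3],[0,-16,-3],[0.4,-20,-3]],"yaw":[-7,-14,-21,-28,-35]}'>/dev/null;python3 go.py .5575 .219 .27 85.3
```

```text
[[ 0.577  -0.1038  0.012 ]
 [ 0.5269 -0.4325  0.012 ]
 [ 0.4321 -0.4215  0.012 ]
 [ 0.4843 -0.0897  0.012 ]] [ 0.50506353 -0.26187591  0.012     ]
-8.804066267987409
t 19.92 pos [0.5473 0.0319 0.2507] head 28.7 grip 0.07 F [ 0.6  0.3 -0.2] q6 0.97
dp 9.9 -15.9 -1.9  yaw -56.6
```

```bash
python3 -m inch '{"grip":[7,7,7,7,7],"dp":[[2,-3.2,0],[4,-6.4,-1],[6,-9.6,-1.9],[8,-12.8,-1.9],[9.9,-15.9,-1.9]],"yaw":[-7,-14,-21,-28,-35]}'>/dev/null;python3 -m inch '{"grip":[7,7,7,7],"dp":[[0,0,2],[0,0,5],[0,0,8],[0,0,8]],"yaw":[-7,-14,-21.6,-21.6]}'>/dev/null;python3 -m inch '{"grip":[7],"dp":[[0,0,0]],"yaw":[0]}'>/dev/null;python3 - <<'E'
from jars import *
im,K=snap('wrist','w16')
jars(im,K,(150,10,400,270),.076)
E
python3 go.py .5575 .219 .033 85.3
```

```text
px 252.7 175.7 r_mm 25.6 C [0.5568 0.22  ] tab off 13.7 heading -111.1
px 250.8 70.8 r_mm 26.5 C [0.5632 0.3064] tab off 12.6 heading 169.5
t 20.8 pos [0.5596 0.2168 0.1903] head 84.8 grip 0.0694 F [ 0.2 -0.5  0.7] q6 0.32
dp 0.2 -0.2 15.7  yaw -0.5
```

View pics/w16.png

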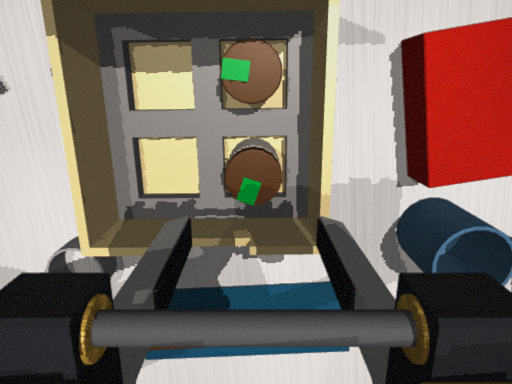

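```bash
python3 -m inch '{"grip":[7,7,7,7,7],"dp":[[0.2,-0.2,4],[0.2,-0.2,8],[0.2,-0.2,12],[0.2,-0.2,15.7],[0.2,-0.2,15.7]],"yaw":[-0.5,-0.5,-0.5,-0.5,-0.5]}';python3 -m inch '{"grip":[3,3,3,3,3],"dp":[[0,0,0],[0,0,0],[0,0,0],[0,0,0],[0,0,0]],"yaw":[0,0,0,0,0]}';python3 -m inch '{"grip":[3,3,3,3,3],"dp":[[0,0,-2],[0,0,-5],[0,0,-9],[0,0,-13],[0,0,-17]],"yaw":[0,0,0,0,0]}';python3 go.py .505 -.262 .2 186.5
```

```text
t: 21.22
eef_pos: [0.5533, 0.2175, 0.0279]
orientation: [-2.306, -2.124, 0.017]
contact_force: [-1.1, -0.4, -1.1]
grip_width: 0.07
t: 21.63
eef_pos: [0.5612, 0.22, 0.038]
orientation: [2.306, 2.129, 0.009]
contact_force: [-1.3, 0.8, 6.9]
grip_width: 0.0517
t: 22.05
eef_pos: [0.558, 0.2191, 0.2064]
orientation: [2.308, 2.131, 0.001]
contact_force: [0.5, 0.2, -3.5]
grip_width: 0.052
t 22.05 pos [0.558  0.2191 0.2064] head 85.4 grip 0.052 F [ 0.5  0.2 -3.5] q6 0.31
dp -48.4 -1.5 0.6  yaw -101.1
```

```bash
python3 -m inch '{"grip":[3,3,3,3,3],"dp":[[-4,0,0],[-8,0,0],[-12,-0.2,0],[-16,-0.5,0],[-20,-0.6,0]],"yaw":[-7,-14,-21,-28,-35]}'>/dev/null;python3 go.py .505 -.262 .2 186.5
```

```text
t 22.47 pos [0.5371 0.0271 0.2051] head 119.0 grip 0.0518 F [ 0.8 -0.7 -2.4] q6 -0.62
dp -23.7 -16.8 0.5  yaw -67.5
```

```bash
python3 -m inch '{"grip":[3,3,3,3,3],"dp":[[-3,-2.1,0],[-6,-4.3,0],[-9,-6.4,0],[-12,-8.5,0],[-15,-10.6,0]],"yaw":[-7,-14,-21,-28,-35]}'>/dev/null;python3 go.py .505 -.262 .2 186.5
```

```text
t 22.88 pos [ 0.5164 -0.1528  0.2051] head 152.1 grip 0.0518 F [ 1.2 -0.  -2.6] q6 -1.53
dp -4.1 -10.2 0.5  yaw -34.4
```

```bash
python3 -m inch '{"grip":[3,3,3,3,3],"dp":[[-1.5,-3,0],[-3,-6.5,0],[-4.1,-10.2,0.5],[-4.1,-10.2,0.5],[-4.1,-10.2,0.5]],"yaw":[-7,-14,-21,-28,-34.4]}'>/dev/null;python3 -m inch '{"grip":[3,3],"dp":[[0,0,0],[0,0,0]],"yaw":[0,0]}'>/dev/null;python3 go.py .505 -.262 .038 186.5;python3 - <<'E'
from h import *
snap('wrist','w17')
E
```

```text
t 23.47 pos [ 0.5046 -0.2606  0.1996] head -174.0 grip 0.0517 F [-1.   0.2 -2.4] q6 -2.3
dp -0.0 -0.1 16.2  yaw -0.5
```

View pics/w17.png

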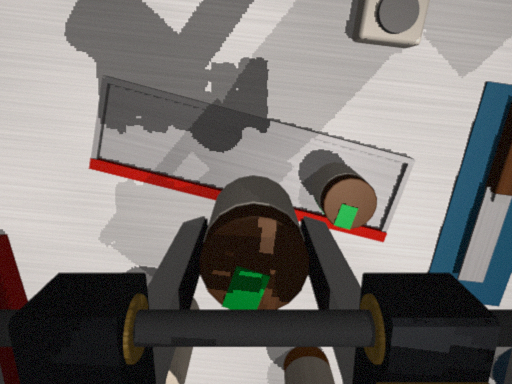

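```bash
python3 -m inch '{"grip":[3,3,3,3,3],"dp":[[0,0,4],[0,0,8],[0,0,12],[0,0,15.8],[0,0,16.4]],"yaw":[0,0,0,0,0]}';python3 -m inch '{"grip":[3,3,3],"dp":[[0,0,0.2],[0,0,0.2],[0,0,0.2]],"yaw":[0,0,0]}'
```

```text
t: 23.93
eef_pos: [0.5033, -0.2593, 0.0322]
orientation: [0.168, -3.133, -0.002]
contact_force: [-7.2, 3.2, 22.0]
grip_width: 0.0516
t: 24.18
eef_pos: [0.5053, -0.2602, 0.0336]
orientation: [-0.169, 3.136, -0.001]
contact_force: [-0.7, -0.7, -2.0]
grip_width: 0.0519
```

```bash
python3 -m inch '{"grip":[3,3,3],"dp":[[0,0,0.1],[0,0,0.2],[0,0,0.2]],"yaw":[0,0,0]}'
```

```text
t: 24.43
eef_pos: [0.5055, -0.2605, 0.0324]
orientation: [-0.169, 3.135, -0.001]
contact_force: [-0.0, 1.8, 3.1]
grip_width: 0.0517
```

```bash
python3 -m inch '{"grip":[7,7,7,7,7],"dp":[[0,0,0],[0,0,0],[0,0,0],[0,0,-3],[0,0,-7]],"yaw":[0,0,0,0,0]}';python3 -m inch '{"grip":[7,7,7,7],"dp":[[0,0,-4],[0,0,-8],[0,0,-12],[0,0,-12]],"yaw":[0,0,0,0]}';python3 - <<'E'
from jars import *
im,K=snap('wrist','w18')
jars(im,K,(150,80,420,270),.074)
E
python3 go.py .5637 .3062 .27 265.3
```

```text
t: 24.85
eef_pos: [0.501, -0.258, 0.0972]
orientation: [0.168, -3.129, -0.01]
contact_force: [0.2, -0.1, 0.1]
grip_width: 0.0698
t: 25.18
eef_pos: [0.5093, -0.2639, 0.2314]
orientation: [-0.168, 3.123, -0.018]
contact_force: [1.0, -0.2, -0.4]
grip_width: 0.0702
px 266.0 188.5 r_mm 121.4 C [ 0.5312 -0.2519] tab off 34.7 heading 96.5
t 25.23 pos [ 0.5078 -0.2628  0.2273] head -173.8 grip 0.0698 F [-0.7 -0.4 -0.1] q6 -2.31
dp -11.7 55.9 -4.6  yaw -79.1
```

View pics/w18.png

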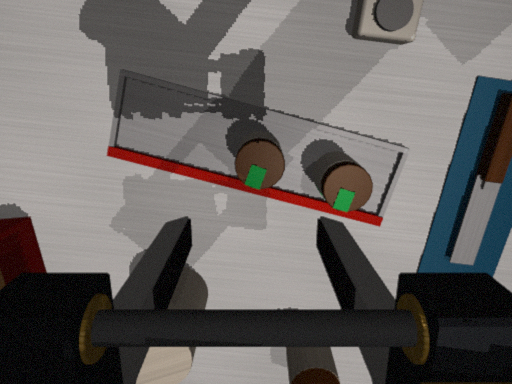

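```bash
python3 -m inch '{"grip":[7,7,7,7,7],"dp":[[-0.8,4,-2],[-1.6,8,-4],[-2.4,12,-4.6],[-3.3,16,-4.6],[-4.1,20,-4.6]],"yaw":[0,0,0,0,-4]}'>/dev/null;python3 go.py .5637 .3062 .27 265.3
```

```text
t 25.65 pos [ 0.5231 -0.0607  0.2663] head -169.8 grip 0.07 F [ 1.   0.2 -0.2] q6 -2.03
dp -10.5 35.4 -0.4  yaw -75.1
```

```bash
python3 -m inch '{"grip":[7,7,7,7,7],"dp":[[-1.1,3.8,0],[-2.2,7.6,0],[-3.4,11.4,0],[-4.5,15.2,0],[-5.7,19,0]],"yaw":[-5,-10,-15,-20,-25]}'>/dev/null;python3 go.py .5637 .3062 .27 265.3
```

```text
t 26.07 pos [0.5449 0.1366 0.265 ] head -144.6 grip 0.07 F [ 0.7 -0.   0.4] q6 -2.1
dp -11.4 12.7 -0.5  yaw -49.9
```

```bash
python3 -m inch '{"grip":[7,7,7,7,7],"dp":[[-2.3,2.5,0],[-4.6,5,0],[-6.9,7.5,0],[-9,10,0],[-11.4,12.7,0]],"yaw":[-7,-14,-21,-28,-35]}'>/dev/null;python3 go.py .5637 .3062 .22 265.3;python3 -m inch '{"grip":[7,7,7,7],"dp":[[0,0,0],[0,0,0],[0,0,0],[0,0,0]],"yaw":[-7,-14,-15,-15]}'>/dev/null;python3 go.py .5637 .3062 .033 265.3;python3 - <<'E'
from jars import *
im,K=snap('wrist','w19')
jars(im,K,(150,80,420,240),.076)
E
```

```text
t 26.48 pos [0.5651 0.3053 0.2646] head -109.5 grip 0.0702 F [0.5 0.8 0.4] q6 -2.44
dp -0.0 0.2 4.5  yaw -14.8
t 26.82 pos [0.5653 0.3041 0.265 ] head -95.0 grip 0.0702 F [-0.2 -0.4 -0.4] q6 -2.7
dp -0.2 0.1 23.2  yaw -0.3
px 255.8 163.8 r_mm 25.7 C [0.5633 0.305 ] tab off 11.9 heading 163.6
```

View pics/w19.png

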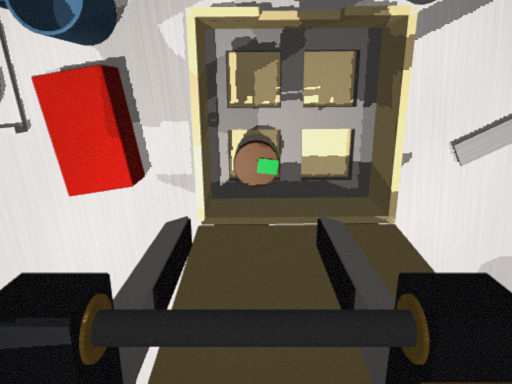

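```bash
python3 -m inch '{"grip":[7,7,7,7,7],"dp":[[-0.1,0.1,4],[-0.1,0.1,8],[-0.1,0.1,12],[-0.1,0.1,16],[-0.1,0.1,20]],"yaw":[0,0,0,0,0]}';python3 -m inch '{"grip":[7,7,7],"dp":[[0,0,2],[0,0,3],[0,0,3]],"yaw":[0,0,0]}';python3 go.py .5637 .3062 .033 265.3
```

```text
t: 27.28
eef_pos: [0.565, 0.3046, 0.0653]
orientation: [-2.121, 2.317, -0.0]
contact_force: [-0.0, -0.0, -0.1]
grip_width: 0.0696
t: 27.53
eef_pos: [0.5627, 0.3039, 0.0336]
orientation: [2.119, -2.311, -0.004]
contact_force: [-0.1, -0.5, -0.3]
grip_width: 0.0696
t 27.53 pos [0.5627 0.3039 0.0336] head -95.0 grip 0.0696 F [-0.1 -0.5 -0.3] q6 -2.69
dp -0.2 -0.1 0.1  yaw -0.3
```

```bash
python3 -m inch '{"grip":[3,3,3,3,3],"dp":[[-0.1,0,0],[-0.1,0,0],[-0.1,0,0],[-0.1,0,0],[-0.1,0,0]],"yaw":[0,0,0,0,0]}';python3 -m inch '{"grip":[3,3,3,3,3],"dp":[[0,0,-2],[0,0,-5],[0,0,-9],[0,0,-13],[0,0,-17]],"yaw":[0,0,0,0,0]}';python3 go.py .4905 -.356 .2 89.5
```

```text
t: 27.95
eef_pos: [0.5667, 0.3072, 0.0396]
orientation: [-2.123, 2.31, -0.002]
contact_force: [-1.4, -0.7, 6.7]
grip_width: 0.0513
t: 28.37
eef_pos: [0.5646, 0.3061, 0.2082]
orientation: [2.125, -2.313, -0.0]
contact_force: [0.9, -0.1, -1.9]
grip_width: 0.0517
t 28.37 pos [0.5646 0.3061 0.2082] head -94.8 grip 0.0517 F [ 0.9 -0.1 -1.9] q6 -2.69
dp 66.6 1.8 0.9  yaw 175.7
```

```bash
python3 -m inch '{"grip":[3,3,3,3,3],"dp":[[4,0.1,0],[8,0.2,0],[12,0.3,0],[16,0.4,0],[20,0.5,0]],"yaw":[7,14,21,28,35]}'>/dev/null;python3 go.py .4905 -.356 .2 89.5
```

```text
t 28.78 pos [0.5427 0.1059 0.207 ] head -130.1 grip 0.0517 F [ 1.6 -0.6 -1.9] q6 -2.4
dp 38.7 -25.8 0.7  yaw 140.4
```

```bash
python3 -m inch '{"grip":[3,3,3,3,3],"dp":[[3.3,-2.4,0],[6.6,-4.8,0],[9.9,-7.2,0],[13.2,-9.5,0],[16.5,-12,0]],"yaw":[7,14,21,28,35]}'>/dev/null;python3 go.py .4905 -.356 .2 89.5
```

```text
t 29.2 pos [ 0.529  -0.0978  0.2071] head -165.2 grip 0.0521 F [ 0.7 -0.1 -2.8] q6 -2.17
dp 10.3 -24.0 0.7  yaw 105.3
```

```bash
python3 -m inch '{"grip":[3,3,3,3,3],"dp":[[1.6,-3.8,0],[3.2,-7.5,0],[4.8,-11.3,0],[6.4,-15,0],[8,-18.7,0]],"yaw":[7,14,21,28,35]}'>/dev/null;python3 go.py .4905 -.356 .2 89.5
```

```text
t 29.62 pos [ 0.5007 -0.2994  0.207 ] head 159.8 grip 0.0517 F [ 0.7  0.2 -2.7] q6 -1.91
dp -1.0 -5.7 0.7  yaw 70.3
```

```bash
python3 -m inch '{"grip":[3,3,3,3,3],"dp":[[-0.5,-3,0],[-1,-5.7,0.7],[-1,-5.7,0.7],[-1,-5.7,0.7],[-1,-5.7,0.7]],"yaw":[7,14,21,28,35]}'>/dev/null;python3 -m inch '{"grip":[3,3,3,3,3],"dp":[[0,0,0],[0,0,0],[0,0,0],[0,0,0],[0,0,0]],"yaw":[7,14,21,28,35]}'>/dev/null;python3 -m inch '{"grip":[3],"dp":[[0,0,0]],"yaw":[0]}'>/dev/null;python3 go.py .4905 -.356 .038 89.5;python3 - <<'E'
from h import *
snap('wrist','w20')
E
```

```text
t 30.53 pos [ 0.4914 -0.3544  0.1998] head 90.0 grip 0.0516 F [-0.4  1.2 -1.6] q6 -0.77
dp -0.2 -0.1 16.2  yaw 0.5
```

View pics/w20.png

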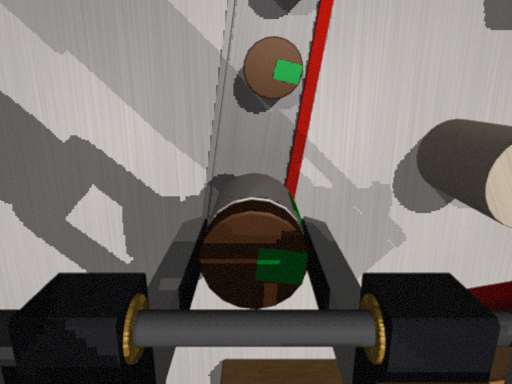

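```bash
python3 -m inch '{"grip":[3,3,3,3,3],"dp":[[-0.1,-0.1,4],[-0.1,-0.1,8],[-0.1,-0.1,12],[-0.1,-0.1,15],[-0.1,-0.1,15.8]],"yaw":[3,6,6,6,6]}';python3 -m inch '{"grip":[3,3,3],"dp":[[0,0,0.4],[0,0,0.6],[0,0,0.6]],"yaw":[0,0,0]}';python3 -m inch '{"grip":[3,3,3],"dp":[[0,0,0.1],[0,0,0.2],[0,0,0.2]],"yaw":[0,0,0]}'
```

```text
t: 31.0
eef_pos: [0.4867, -0.3518, 0.037]
orientation: [-2.32, -2.101, 0.002]
contact_force: [-10.6, 8.6, 28.8]
grip_width: 0.052
t: 31.25
eef_pos: [0.4906, -0.3554, 0.0373]
orientation: [-2.329, -2.108, 0.0]
contact_force: [0.1, 0.5, -2.1]
grip_width: 0.0516
t: 31.5
eef_pos: [0.4912, -0.3561, 0.0371]
orientation: [2.329, 2.107, -0.001]
contact_force: [-3.8, 3.1, 10.1]
grip_width: 0.051
```

```bash
python3 -m inch '{"grip":[7,7,7,7,7],"dp":[[0,0,0],[0,0,0],[0,0,0],[0,0,-3],[0,0,-7]],"yaw":[0,0,0,0,0]}';python3 -m inch '{"grip":[7,7,7,7,7],"dp":[[0,0,-4],[-2,0,-8],[-4,0,-12],[-5,0,-12],[-5,0,-12]],"yaw":[0,0,0,0,0]}';python3 - <<'E'
from jars import *
im,K=snap('wrist','w21')
im2,K2=snap('top','t21')
cv2.imwrite('pics/c21.png',cv2.resize(im2[90:270,120:410],None,fx=2.7,fy=2.7,interpolation=2))
E
python3 go.py .5 .3 .27 85.3
```

```text
t: 31.92
eef_pos: [0.4877, -0.3528, 0.1]
orientation: [-2.324, -2.099, 0.001]
contact_force: [0.6, -0.9, -0.7]
grip_width: 0.0703
t: 32.33
eef_pos: [0.487, -0.4097, 0.229]
orientation: [2.326, 2.096, -0.001]
contact_force: [0.2, -0.3, -0.9]
grip_width: 0.0704
t 32.43 pos [ 0.4852 -0.4049  0.2232] head 84.1 grip 0.0703 F [-0.3  0.3 -0.9] q6 -0.73
dp 70.3 -5.7 -4.6  yaw -1.2
```

View pics/w21.png

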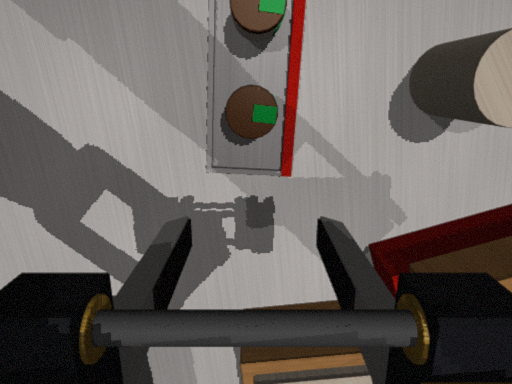

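View pics/c21.png

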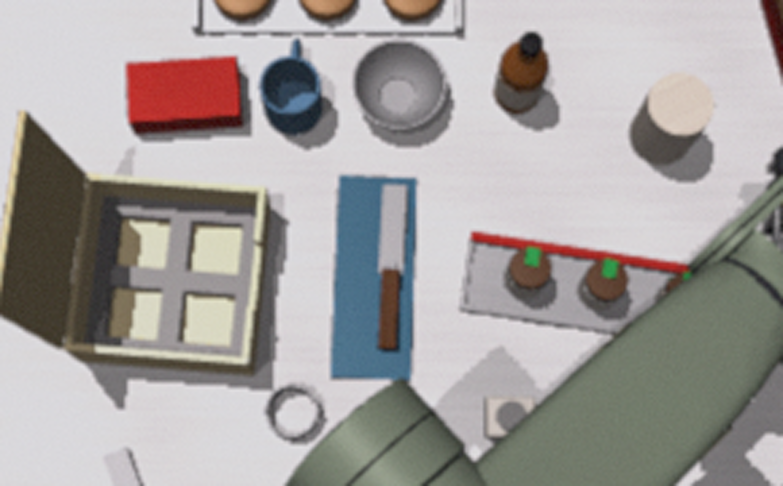

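```bash
python3 -m inch '{"grip":[0,0,0,0,0],"dp":[[4,0,-3],[8,0,-6],[12,0,-9],[16,0,-12],[20,0,-12]],"yaw":[0,0,0,0,0]}'>/dev/null;python3 -m inch '{"grip":[0,0,0,0,0],"dp":[[4,0,0],[8,0,0],[12,0,0],[16,0,0],[20,0,0]],"yaw":[0,0,0,0,0]}'>/dev/null;python3 -m inch '{"grip":[0,0,0,0,0],"dp":[[4,0,0],[8,0,0],[12,0,0],[16,0,0],[20,0,0]],"yaw":[0,0,0,0,0]}'>/dev/null;python3 go.py .530 .444 .35 85.3;python3 - <<'E'
from h import *
snap('wrist','w22')
E
```

```text
t 33.68 pos [0.5416 0.1678 0.3326] head 84.2 grip 0.0004 F [ 0.3 -0.8  0.2] q6 0.25
dp 27.4 -3.9 -1.7  yaw -1.1
```

View pics/w22.png

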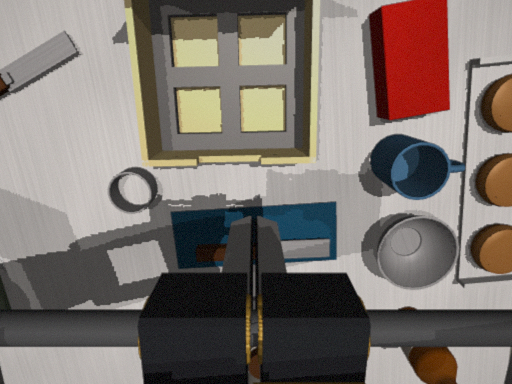

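```bash
python3 -m inch '{"grip":[0,0,0,0,0],"dp":[[1,-1,-3],[5,-2,-4],[9,-3.9,-4],[13,-3.9,-4],[17,-3.9,-4]],"yaw":[-1,-1,-1,-1,-1]}';python3 -m inch '{"grip":[0,0,0,0],"dp":[[4,0,0],[8,0,0],[11,0,0],[11,0,0]],"yaw":[0,0,0,0]}';python3 go.py .530 .444 .28 85.3;python3 - <<'E'
from h import *
im,K=snap('scene')
cv2.imwrite('pics/s23.png',cv2.resize(im[0:220,150:400],None,fx=3,fy=2.7,interpolation=2))
E
```

```text
t: 34.15
eef_pos: [0.5198, 0.3401, 0.3739]
orientation: [-2.31, -2.126, 0.006]
contact_force: [0.4, -0.5, 0.3]
grip_width: 0.0001
t: 34.48
eef_pos: [0.5286, 0.4531, 0.3697]
orientation: [-2.303, -2.132, 0.012]
contact_force: [-1.0, -0.7, -1.0]
grip_width: 0.0006
t 34.48 pos [0.5286 0.4531 0.3697] head 85.6 grip 0.0006 F [-1.  -0.7 -1. ] q6 0.66
dp -0.9 0.3 9.0  yaw 0.3
```

View pics/s23.png

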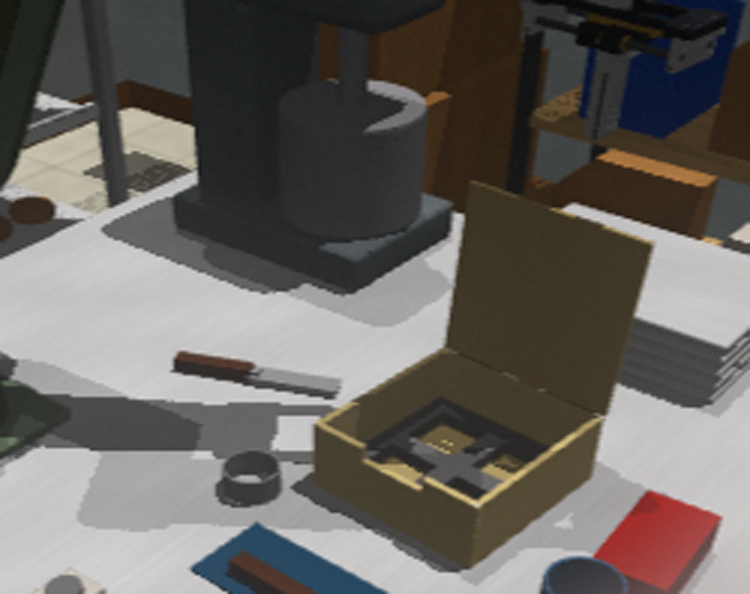

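```bash
python3 -m inch '{"grip":[0,0,0,0,0],"dp":[[0,0,3],[0,0.2,6],[0,0.3,9],[-1,0.3,9],[-2,0.3,9]],"yaw":[0,0,0,0,0]}';python3 -m inch '{"grip":[0,0,0,0,0],"dp":[[-1.2,0,0],[-2.4,0,0],[-3.6,0,0],[-4.8,0,0],[-6,0,0]],"yaw":[0,0,0,0,0]}';python3 go.py .521 .332 .28 85.3
```

```text
t: 34.95
eef_pos: [0.5308, 0.4249, 0.2822]
orientation: [-2.312, -2.125, 0.013]
contact_force: [-0.2, -0.4, 0.4]
grip_width: 0.0002
t: 35.37
eef_pos: [0.5287, 0.3669, 0.2883]
orientation: [2.313, 2.125, 0.007]
contact_force: [1.1, 0.5, 1.2]
grip_width: 0.0002
t 35.37 pos [0.5287 0.3669 0.2883] head 85.1 grip 0.0002 F [1.1 0.5 1.2] q6 0.56
dp -3.5 -0.5 0.8  yaw -0.2
```

```bash
python3 -m inch '{"grip":[0,0,0,0,0],"dp":[[-1.7,-0.2,0.3],[-3.4,-0.3,0.7],[-5.2,-0.3,1.1],[-7.1,-0.3,1.5],[-8.7,-0.3,2.3]],"yaw":[0,0,0,0,0]}';python3 go.py .511 .23 .248 85.3
python3 - <<'E'
from h import *
im,K=snap('scene')
cv2.imwrite('pics/s24.png',cv2.resize(im[0:220,150:400],None,fx=3,fy=2.7,interpolation=2))
E
```

```text
t: 35.78
eef_pos: [0.5176, 0.2799, 0.2641]
orientation: [2.313, 2.125, 0.003]
contact_force: [0.5, 2.1, -0.3]
grip_width: 0.0003
t 35.78 pos [0.5176 0.2799 0.2641] head 85.1 grip 0.0003 F [ 0.5  2.1 -0.3] q6 0.43
dp -5.0 -0.2 1.6  yaw -0.2
```

View pics/s24.png

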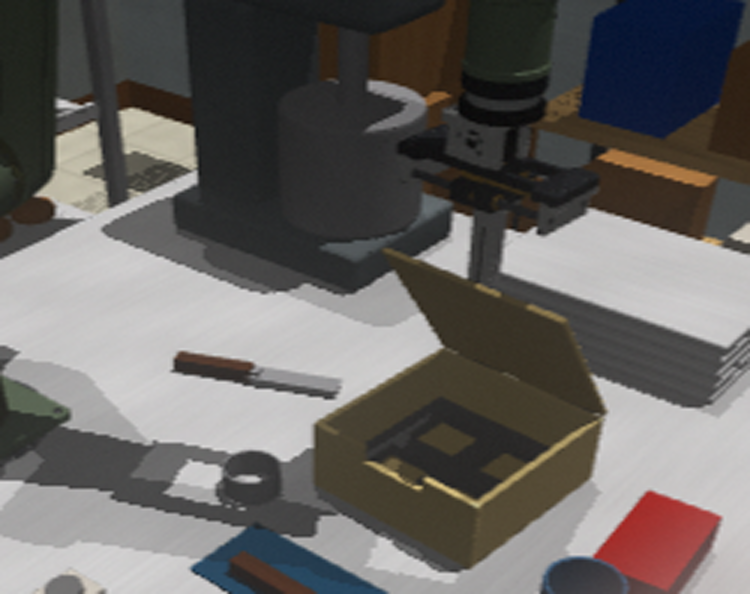

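```bash
python3 -m inch '{"grip":[0,0,0,0,0],"dp":[[-1.5,0,0.8],[-3,0,1.9],[-4.5,0,3],[-5.7,0,4.4],[-6.8,0,5.8]],"yaw":[0,0,0,0,0]}';python3 -m inch '{"grip":[0,0,0,0,0],"dp":[[-0.9,0,1.6],[-1.7,0,3.3],[-2.2,0,5.1],[-2.7,0,6.9],[-2.8,0,8.5]],"yaw":[0,0,0,0,0]}';python3 go.py .511 .23 .1 85.3
```

```text
t: 36.25
eef_pos: [0.512, 0.2126, 0.2054]
orientation: [2.313, 2.125, 0.002]
contact_force: [0.7, 0.6, -0.5]
grip_width: 0.0005
t: 36.67
eef_pos: [0.5094, 0.1844, 0.1196]
orientation: [2.313, 2.124, -0.001]
contact_force: [-0.2, -0.7, -0.5]
grip_width: 0.0002
t 36.67 pos [0.5094 0.1844 0.1196] head 85.1 grip 0.0002 F [-0.2 -0.7 -0.5] q6 0.27
dp 4.6 -0.2 2.0  yaw -0.2
```

```bash
python3 -m inch '{"grip":[0,0,0,0],"dp":[[0,0,1],[0,0,1.6],[0,0,1.9],[0,0,2.1]],"yaw":[0,0,0,0]}';python3 -m inch '{"grip":[0,0,0],"dp":[[0,0,0.2],[0,0,0.4],[0,0,0.4]],"yaw":[0,0,0]}'
```

```text
t: 37.0
eef_pos: [0.5091, 0.1856, 0.1001]
orientation: [-2.313, -2.126, 0.002]
contact_force: [-5.9, -2.2, 13.5]
grip_width: 0.0006
t: 37.25
eef_pos: [0.5092, 0.1856, 0.0999]
orientation: [2.312, 2.127, -0.003]
contact_force: [-11.0, -4.1, 22.8]
grip_width: 0.0005
```

```bash
python3 -m inch '{"grip":[0,0,0,0,0],"dp":[[0,0,-2],[0,0,-5],[0,0,-9],[-2,0,-13],[-6,0,-17]],"yaw":[0,0,0,0,0]}'>/dev/null;python3 -m inch '{"grip":[0,0,0,0,0],"dp":[[-4,0,-3],[-8,0,-5],[-12,0,-8],[-16,0,-8],[-20,0,-8]],"yaw":[0,0,0,0,0]}'
python3 - <<'E'
from h import *
snap('wrist','w25');snap('scene','s25');snap('top','t25')
E
```

```text
t: 38.08
eef_pos: [0.491, -0.0491, 0.336]
orientation: [2.306, 2.123, 0.007]
contact_force: [0.3, -0.2, -0.0]
grip_width: 0.0008
```

View pics/s25.png

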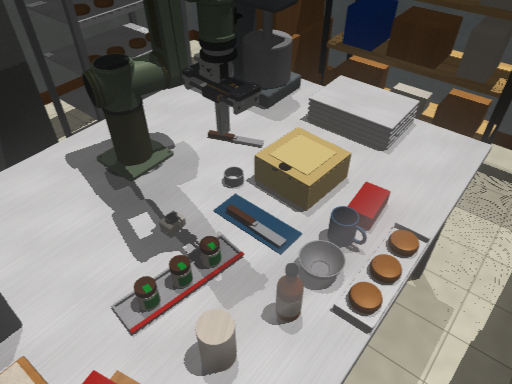

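View pics/w25.png

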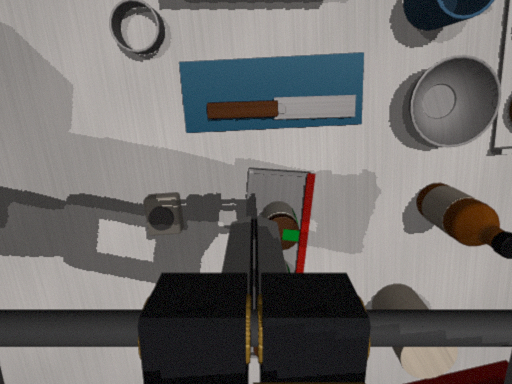

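View pics/t25.png

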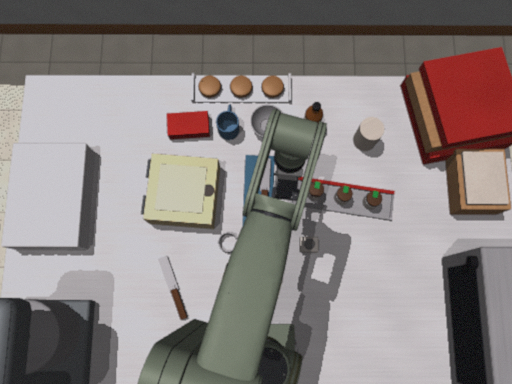

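```bash
python3 -m inch '{"grip":[0,0,0,0,0],"dp":[[-4,0,0],[-8,0,0],[-12,0,0],[-16,0,0],[-20,0,0]],"yaw":[0,0,0,0,0]}'>/dev/null;python3 -m inch '{"grip":[0,0,0,0,0],"dp":[[-4,0,0],[-8,0,0],[-12,0,0],[-14,0,0],[-14,0,0]],"yaw":[0,0,0,0,0]}'; python3 -m inch '{"grip":[0,0],"dp":[[0,0,0],[0,0,0]],"yaw":[0,0]}'>/dev/null
python3 - <<'E'
from jars import *
im,K=snap('wrist','w26')
js=jars(im,K,(150,20,330,260),.074)
c=np.array([.505,-.262]);x=np.array([np.cos(np.radians(-8.8)),np.sin(np.radians(-8.8))]);y=np.array([-x[1],x[0]])
for p,h in js: print('tray frame mm',((p-c)@x*1e3).round(1),((p-c)@y*1e3).round(1),'label err',h+8.8)
im2=cv2.imread('pics/w25.png')
im3,K3=snap('top','t26')
b=blobs(im3,(95,80,40),(115,255,255),(230,140,290,250));
if b: print(cv2.minAreaRect(b[0]))
for k in blobs(im3,(0,80,20),(18,255,160),(235,140,285,250),10)[:2]: r=cv2.minAreaRect(k);print('handle',r,pt(K3,[r[0]],.02).round(3))
cv2.imwrite('pics/c26.png',cv2.resize(im3[140:250,130:300],None,fx=4,fy=4,interpolation=2))
E
```

```text
t: 39.07
eef_pos: [0.461, -0.3891, 0.3303]
orientation: [-2.316, -2.122, 0.001]
contact_force: [0.1, 0.6, -1.5]
grip_width: 0.0004
px 300.0 148.0 r_mm 35.8 C [ 0.5217 -0.3857] tab off 28.4 heading 119.3
px 274.9 126.0 r_mm 25.3 C [ 0.4916 -0.3553] tab off 12.3 heading -14.7
px 283.1 44.7 r_mm 26.6 C [ 0.5077 -0.2612] tab off 12.6 heading -12.4
tray frame mm 35.4 -119.7 label err 128.1
tray frame mm 1.0 -94.3 label err -5.899999999999999
tray frame mm 2.5 1.2 label err -3.5999999999999996
((258.38018798828125, 192.4951934814453), (28.61711883544922, 74.10075378417969), 2.2906100749969482)
handle ((263.7850646972656, 204.0135955810547), (5.660253524780273, 28.206134796142578), 2.7263107299804688) [[0.481 0.003 0.02 ]]
```

View pics/w26.png

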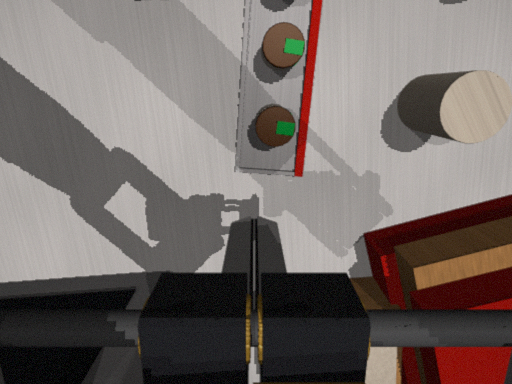

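View pics/c26.png

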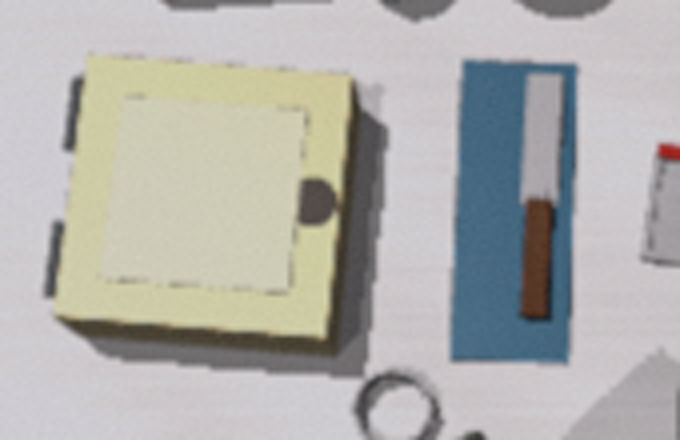

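Run:
```python
from jars import *
K=cam('top');im=cv2.imread('pics/t26.png')
for c in blobs(im,(40,80,60),(85,255,255),(290,160,400,220),4): print(pt(K,[cv2.minAreaRect(c)[0]],.074).round(3))
print(finish_job())
```

```text
[[ 0.52  -0.26   0.074]]
[[ 0.533 -0.167  0.074]]
[[ 0.504 -0.351  0.074]]
the job is handed in; nothing more can be done
None
```

The job is handed in after about 39 s of robot time. No verdict was reported, so what follows is what my own checks showed.

**What I did**
- I took the knife on the mat, which was the farther right of the two that look alike. I slid its blade about 30 mm into the notch and lifted the cover with the blade alone.
- I swung the cover past upright with the blade, to about 1.6 rad by my estimate from the tip's position. Then I laid the knife back on its mat.
- I moved all three jars from the box to the tray, roughly 95 mm apart.
- I went over the open cover and pushed it shut from behind with the closed fingers, ending with about 23 N of downward force.

**Last checks**
- **Jars:** All three stand in one row, within about 3 mm of the tray's centre line. Their labels are off the red rim's direction by about -2°, -4° and -6°, and about 15° is allowed. The -2° jar was measured just after I released it. At the end I confirmed only its tab's position from the top camera.
- **Cover:** It looks shut, with its corners where they were at the start.
- **Knife:** It lies flat and wholly on the mat, about 1 cm off centre each way. It had shifted about 1–2 cm since I put it down, without my touching it. As it was still well within limits I left it.
- **Bystanders:** I saw none displaced in the final pictures, but I did not measure them.

**One bad reading:** My last jar check also listed a fourth spot beside the tray. The picture shows no jar there, so I ignored it.

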